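# Load the tasting-room tray

### The arm

A 6-joint arm with a two-finger parallel gripper is mounted at the origin on a cart in front of the work surface, level with it; the furniture and walls round the work are solid. World frame = base frame: x ahead of the robot, y to its left, z up, the work surface at z = 0. Lengths are in m, angles in rad, forces in N, time in s.
With the tool pointing down it reaches from about 0.3 to 0.875 m from the base axis. Payload 6.4 kg.
Tool frame: the origin (TCP) lies at the very end of the fingers, on their centre line; the grasp point (between the pads) lies 19 mm behind it; z points along the fingers, y is the line along which they close (so a half turn about z gives the same grasp; the last joint's range is limited). The gripper opens to 85 mm and grips with 20 to 120 N. Pads are 22 mm wide; open, the fingers measure 114 mm over their backs; the gripper's body (76 mm by 85 mm) begins 54 mm behind the grasp point. The pads swing forward as they close: fully open they stand 13 mm farther back than shut.
Start: joints at [0.987, 0.181, 1.607, -0, 1.354, -0.206], TCP at [0.212, 0.534, 0.231] pointing down, gripper open.
Joint ranges: [-2.99, 2.99], [-0.89, 2.07], [0.3, 2.58], [-1.14, 4.28], [0, 2.63], [-3.12, 3.12]. Speed limits (rad/s): [2.57, 2.57, 3.01, 3.14, 3.14, 3.14].

### API

Orientations are given as a unit quaternion [w, x, y, z].
In Python, from bench import ctrl, camera, calibration, order, outline_of gives the robot as it stands.
- The arm moves only by the tool move_arm, never from a script. Its argument "series" is a list that holds one entry, the list of rows, each a list of 5 numbers: the opening, from 0 (shut) to 1 (fully open), then the shift along the tool's x, y, z in mm, then the turn about the tool's z in rad. A call has exactly 10 rows; each row is the pose to reach, as a shift and turn from the pose commanded when the call began, along the tool's axes at that moment; what a row does not reach only later rows make up. A row lasts 1/12 s, in which the tool goes at most 41.7 mm and 7.16 degrees, less where a joint would pass 70% of its speed; a pose out of reach is approached as far as the arm can. A call with a gripper value outside its range is refused whole. The fingers move at their own pace and stop on an object; the grip force is fixed at half the most. Time passes only in rows, so rows that repeat a pose let the fingers close, or fill a call up. It gives the time, the measured TCP pose, the force, the opening and the grip force at its end, in the units of the state.
- ctrl.get_obs(): the state, without advancing time (a new reading comes with each control period).
- camera(name): name is "scene" or "top" or "wrist"; returns (picture, depth): 400x640x3 uint8, blue, green, red; 400x640 float32, m along the optical axis (not along the pixel's ray), 0 where there is no reading.
- calibration(name): a dict with "intrinsics" (3x3 intrinsics, pixels), "rvec" (rotation vector, rad) and "tvec" (3), from world to camera coordinates, as OpenCV has them. Camera axes: x right, y down, z forward; pixel columns grow to the right and rows downward; lengths in m; the calibration is good to about 2 mm. A picture is of the moment at which its call begins: read the wrist's pose just before it. calibration takes no time and is no camera call; for the wrist camera it gives the pose at the moment of the call.
- order.hand_in(): hands the job in; it is judged then, once.
Trained networks look in the newest picture that a camera, given by its name, has taken for a name from the list of things; names that differ only in an ending like _2 or _b are one class to them, and where a whole thing is asked for, a point or a joint stands for the part that bears it (a point fixed in the world has none). Each returns a list of dicts, best first, with "conf" (0 to 1); they miss things now and then, are a little off and sometimes report something else, mostly with a low value. They report only what shows in the picture. A call takes as long as a camera call.
- outline_of(target, camera): "region" (400x640 bool, what is visible of it) and "bbox" ([centre column, centre row, width, height] in pixels, round what is visible of it).
The state is a dict: "time_s": time; "q": joint angles; "dq": joint speeds; "joint_efforts": joint torques, N m; "eef_pos": TCP position; "eef_rot": TCP orientation; "wrist_force": force on the tool from outside, world axes, zero at the start; "torque": the same for the moment, N m; "opening": opening from 0.0 (shut) to 1.0 (fully open); "grasp_force": force on a finger pad.
Only numpy, scipy, OpenCV 4.12 (cv2) and the standard library are available. Lean on these libraries where they do the work, as an engineer would, in place of code of your own. Each camera call takes 0.05 s, during which the arm holds its last target. There are 200 camera calls.

### The job

Load the wooden carrying tray for the tasting room. Lift the two closed red tins at the front of the counter in turn to feel which is the heavier, then pile them squarely in the tray's wide end bay, the heavier one at the bottom and the other on it, and stand the small jar of honey upright on the middle of the pile; lay every corkscrew flat in one of the three narrow bays, one to a bay and parallel to the dividers, all with the wooden handle at the tray's low front board (the side towards you). Do not knock over or push away the wine bottle that stands by itself.

Things in the scene. Friction and masses are not known exactly. Their poses are not given: they have to be found in the camera images.
- tray: fixed wooden carrying tray, 162 mm deep (x) and 480 mm wide (y); origin: centre of its underside, x to its back, y to its left. Floor 8 mm, boards 6 mm thick. Board tops above the counter: front (-x) 21, dividers 25, back 35, ends 51 mm. Dividers along x at y = -123, -9, +105 mm make three narrow bays (108 mm wide) and at the +y end a wide one (126 mm), all 150 mm deep inside
- tray_stack_bay (a point): centre of the floor of the wider end bay (126 mm in y by 150 mm in x, the floor 8 mm above the counter), axes as the tray's
- tray_bay_1 (a point): centre of the floor of the narrow bay at the right (-y) end, axes as the tray's
- tray_bay_2 (a point): centre of the floor of the middle narrow bay, axes as the tray's
- tray_bay_3 (a point): centre of the floor of the narrow bay next to the wider one, axes as the tray's
- tin_a_mid (a point): one of two closed red tins that look alike, 70 x 108 mm, 42 mm high, lid fixed shut; this point is its centre, 21 mm above its underside. Own x across the width (walls 67 mm apart; mid-length a lid lip 30 mm long, z 35 to 42 mm, makes it 71 mm), y along the 108 mm, z up. Their weights differ by at least 0.3 kg; either may be the heavier, which weighs 0.45 to 0.7 kg
- tin_b_mid (a point): one of two closed red tins that look alike, 70 x 108 mm, 42 mm high, lid fixed shut; this point is its centre, 21 mm above its underside. Own x across the width (walls 67 mm apart; mid-length a lid lip 30 mm long, z 35 to 42 mm, makes it 71 mm), y along the 108 mm, z up. Their weights differ by at least 0.3 kg; either may be the heavier, which weighs 0.45 to 0.7 kg
- jar_mid (a point): a small upright glass jar of honey with a white lid, 53 mm across and 66 mm high, about 0.17 kg, near the tins and corkscrews; this point is its centre, 33 mm above its underside, z up
- corkscrew_1_handle (a point): a T-handled corkscrew lying flat (two or three of them are there), 90 g. This point is the centre of its wooden handle bar: 100 mm along its own x, 21 mm thick, its axis 10.5 mm above the surface it lies on. The steel stem and worm, 12 mm wide, its underside about 2 mm and its top 15 mm up, run from mid-bar along own -y to a tip 101 mm from this point; own z up
- corkscrew_2_handle (a point): a T-handled corkscrew lying flat (two or three of them are there), 90 g. This point is the centre of its wooden handle bar: 100 mm along its own x, 21 mm thick, its axis 10.5 mm above the surface it lies on. The steel stem and worm, 12 mm wide, its underside about 2 mm and its top 15 mm up, run from mid-bar along own -y to a tip 101 mm from this point; own z up
- corkscrew_3_handle (a point): a T-handled corkscrew lying flat (two or three of them are there), 90 g. This point is the centre of its wooden handle bar: 100 mm along its own x, 21 mm thick, its axis 10.5 mm above the surface it lies on. The steel stem and worm, 12 mm wide, its underside about 2 mm and its top 15 mm up, run from mid-bar along own -y to a tip 101 mm from this point; own z up
- wine_bottle: a corked wine bottle, 75 mm across, 308 mm high, standing alone at the left beyond the work; origin at the centre of its underside. Not to be disturbed
- lever_corker: the tall green bench corker, fixed, 0.77 m high: base from 95 mm in front of its origin to 155 mm behind it and 88 mm to each side, then two columns and a head at 0.37 m and above; its wooden lever overhangs to 153 mm in front of the origin from 0.66 m up. Origin: underside of its base, x away from the robot. Keep the arm clear of it
- jar: the same jar of honey, origin at the centre of its underside
- tin_a: the same tin as tin_a_mid, origin at the centre of its underside; what it may hold (corks_a) is shut inside and cannot be seen
- tin_b: the same tin as tin_b_mid, origin at the centre of its underside; what it may hold (corks_b) is shut inside and cannot be seen

How it is judged:
By the outcome, as a careful person would: the job done as asked, in the order asked, and still so for the second after the job is handed in, with the robot touching nothing.
Of corks_a, corks_b only 1 to 1 are there at a start; the rules pass over those that are not, and their reading is None.
Of corkscrew_1, corkscrew_2, corkscrew_3 only 2 to 3 are there at a start; the rules pass over those that are not, and their reading is None.
At some moment in a run one of corkscrew_1, corkscrew_2, corkscrew_3 may be knocked a few centimetres aside while the robot is not near it.
It also fails if it takes over 210 s, if anything falls off the work surface, if the arm or the gripper's body presses on something with over 40 N, if the wrist force passes 120 N, or if a joint passes its speed limit or range.

## Working session

There is one attempt and no reset: what is moved stays moved. The work goes in short steps, Python scripts to look and compute and a tool call to move; the robot and the scene stay as the last step left them, time stands still between calls to the robot, and variables do not carry over. Pictures are saved under pics/ and viewed, at most 14 in all, crops included, and the job is handed in when it is done.

Besides the shell and the picture viewer there is one more tool, called as name(argument=value, ...), one argument or row to a line, values as JSON. move_arm: Moves the arm, as the interface text tells. Its arguments: {"type":"object","properties":{"series":{"type":"array","items":{"type":"array","items":{"type":"array","items":{"type":"number"}}}}},"required":["series"]}

```bash
ls; mkdir -p pics; python3 - <<'E'
from bench import ctrl,camera,calibration
import cv2,numpy as np
o=ctrl.get_obs();print({k:np.round(v,3).tolist() for k,v in o.items()})
for n in("scene","top"):
    p,d=camera(n);cv2.imwrite(f"pics/{n}0.png",p);c=calibration(n)
    print(n,{k:np.round(v,3).tolist() for k,v in c.items()})
E
```

```text
pics
{'time_s': 0.0, 'q': [0.987, 0.182, 1.608, 0.0, 1.354, -0.206], 'dq': [-0.001, -0.002, -0.0, 0.001, -0.001, 0.002], 'joint_efforts': [-0.0, -44.486, -35.134, -0.0, 0.009, -0.0], 'eef_pos': [0.212, 0.534, 0.23], 'eef_rot': [-0.0, 0.188, 0.982, -0.001], 'wrist_force': [0.043, -0.002, 0.203], 'torque': [0.034, -0.001, -0.009], 'grasp_force': 0.0, 'opening': 1.001}
scene {'intrinsics': [[477.919, 0.0, 317.473], [0.0, 477.919, 197.468], [0.0, 0.0, 1.0]], 'rvec': [0.564, -2.512, 1.356], 'tvec': [0.499, 0.146, 1.349]}
top {'intrinsics': [[421.537, 0.0, 316.157], [0.0, 421.537, 202.059], [0.0, 0.0, 1.0]], 'rvec': [2.155, -2.129, 0.166], 'tvec': [0.043, 0.515, 1.44]}
```

View pics/top0.png

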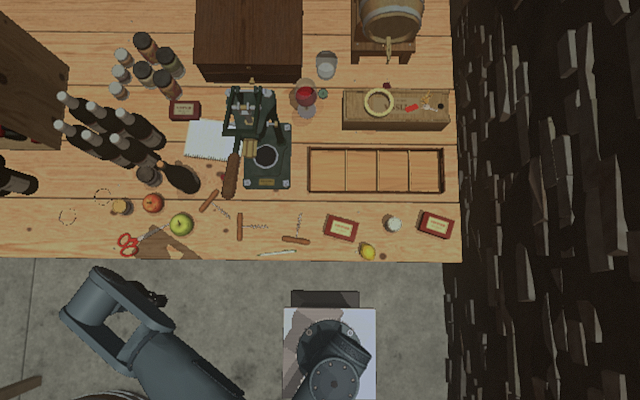

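View pics/scene0.png

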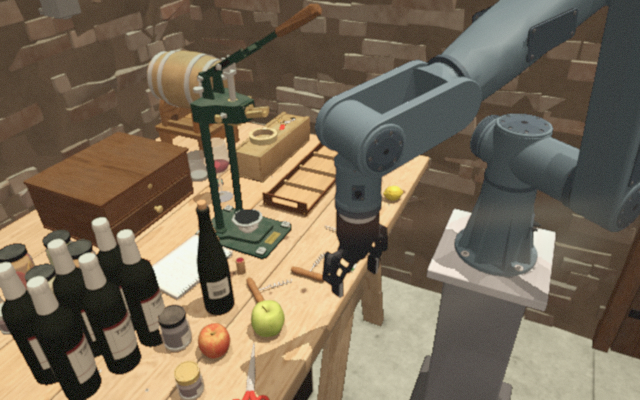

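The top view shows corkscrews at about (210,202), (240,226) and (297,240), and tins at (340,228) and (435,224). The jar is at (393,223), and the tray spans columns 307 to 445 with its wide bay on the left. The lone bottle is near (180,178).

```bash
cat > h.py <<'E'
from bench import ctrl,camera,calibration,outline_of
import cv2,numpy as np
from scipy.spatial.transform import Rotation as R
def cal(n):
    c=calibration(n);return c["intrinsics"],cv2.Rodrigues(np.array(c["rvec"],float))[0],np.array(c["tvec"],float).ravel()
def world(d,n,mask,C=None):
    K,Rm,t=C or cal(n)
    v,u=np.nonzero(mask&(d>0));z=d[v,u]
    P=np.c_[(u-K[0,2])/K[0,0]*z,(v-K[1,2])/K[1,1]*z,z]
    return (P-t)@Rm,u,v
def tool():
    o=ctrl.get_obs();q=o["eef_rot"]
    return np.array(o["eef_pos"]),R.from_quat([q[1],q[2],q[3],q[0]]),o
def togo(target,yaw=None):
    """shift in tool axes (mm) and turn for tool y axis to get to world yaw (mod pi)"""
    p,r,o=tool();s=r.inv().apply(np.array(target)-p)*1000
    ya=r.apply([0,1,0]);a=np.arctan2(ya[1],ya[0])
    dt=None
    if yaw is not None:
        dt=-((yaw-a+np.pi/2)%np.pi-np.pi/2)  # tool z down
    print("shift",s.round(1),"turn",dt,"q",np.round(o["q"],2),"t",round(o["time_s"],1))
    return s,dt
def rect(P):
    (c,s,a)=cv2.minAreaRect((P[:,:2]*1000).astype(np.float32))
    if s[0]<s[1]: a+=90;s=s[::-1]
    return np.round(c,1),np.round(s,1),round(a,1)  # centre, (long,short), world angle of long axis deg
E
python3 - <<'E'
from h import *
p,d=camera("top")
for n in("tin_a","jar","corkscrew_1_handle","wine_bottle","lever_corker","tray"):
    for r in outline_of(n,"top")[:6]:
        P,u,v=world(d,"top",r["region"])
        if len(P)<5: continue
        print(n,round(r["conf"],2),np.round(r["bbox"]).tolist(),rect(P),"z",np.percentile(P[:,2],[2,50,98]).round(3))
E
```

```text
tin_a 0.66 [437.0, 228.0, 38.0, 25.0] (array([ 439.5, -379.5]), array([120.6,  80.3]), 74.0) z [0.001 0.041 0.048]
jar 0.6 [392.0, 228.0, 13.0, 17.0] (array([ 437.1, -217.9]), array([50.6, 49. ]), 180.0) z [0.001 0.062 0.071]
jar 0.28 [377.0, 173.0, 135.0, 47.0] (array([ 641. , -171.8]), array([496.2, 179.2]), 90.6) z [0.001 0.008 0.046]
corkscrew_1_handle 0.62 [377.0, 172.0, 138.0, 46.0] (array([ 640.4, -166.7]), array([487.2, 175.4]), 90.3) z [0.001 0.008 0.046]
corkscrew_1_handle 0.5 [436.0, 225.0, 38.0, 28.0] (array([ 442.1, -373.4]), array([110.2,  82.4]), 71.4) z [-0.003  0.041  0.048]
corkscrew_1_handle 0.48 [246.0, 230.0, 21.0, 22.0] (array([424. , 317.4]), array([73.1, 71.4]), 138.0) z [0.007 0.017 0.025]
wine_bottle 0.63 [179.0, 179.0, 43.0, 33.0] (array([599.4, 500.2]), array([113.8,  59. ]), 13.0) z [0.014 0.167 0.307]
lever_corker 0.52 [340.0, 229.0, 34.0, 23.0] (array([424.6, -40. ]), array([107.5,  76.2]), 75.4) z [0.02  0.042 0.048]
tray 0.84 [377.0, 173.0, 139.0, 48.0] (array([ 642.1, -169.5]), array([502.9, 180. ]), 89.8) z [-0.     0.008  0.047]
```

```bash
python3 - <<'E'
from h import *
p,d=camera("top")
cv2.imwrite("pics/c1.png",cv2.resize(p[180:270,190:330],None,fx=5.5,fy=5.5,interpolation=cv2.INTER_CUBIC))
m=np.zeros(d.shape,bool);m[185:250,195:318]=1
P,u,v=world(d,"top",m)
H=np.zeros(d.shape,np.uint8);H[v,u]=P[:,2]>0.009
n,L,S,_=cv2.connectedComponentsWithStats(H)
for i in range(1,n):
    if S[i,4]>12:
        Q=P[L[v,u]==i];print(S[i],rect(Q),Q[:,2].max().round(3))
# tins & tray using heights
for nm,(a,b,c,e),lo,hi in(("tinB",(210,245,315,365),.035,.055),("tinA",(205,245,412,462),.035,.055),("jar",(210,240,380,408),.055,.08)):
    m=np.zeros(d.shape,bool);m[a:b,c:e]=1;P,u,v=world(d,"top",m);P=P[(P[:,2]>lo)&(P[:,2]<hi)];print(nm,rect(P),P.mean(0).round(3))
m=np.zeros(d.shape,bool);m[140:200,295:460]=1;P,u,v=world(d,"top",m);Q=P[(P[:,2]>.016)&(P[:,2]<.03)&(P[:,0]<.72)];print("tray",rect(Q))
Q=P[(P[:,2]>.04)&(P[:,2]<.06)];
for s in(Q[Q[:,1]>-.17],Q[Q[:,1]<-.17]): print(rect(s),len(s))
E
```

```text
[195 185   6   9  34] (array([559.2, 473.8]), array([33.4,  5.1]), 152.4) 0.065
[221 185  16  16 197] (array([436.7, 228.4]), array([31.6, 30. ]), 95.4) 0.67
[243 185  48   5 166] (array([570.9, 228.5]), array([169.4,  15.4]), 90.3) 0.029
[309 185   9   8  37] (array([560. ,  65.5]), array([34.6, 22.5]), 41.8) 0.054
[199 190  21  23 141] (array([517.7, 432.5]), array([96.1, 20.5]), 142.4) 0.027
[237 213   6  28 147] (array([427.3, 319.4]), array([96.3, 19.8]), 1.0) 0.028
[282 236  28   9 144] (array([381.6, 119.8]), array([97. , 21.5]), 81.9) 0.028
tinB (array([421.4, -39.3]), array([107.8,  70.3]), 75.3) [ 0.422 -0.039  0.042]
tinA (array([ 436.7, -372.6]), array([109.1,  70.1]), 71.8) [ 0.437 -0.372  0.042]
jar (array([ 438.2, -220.2]), array([47.9, 45.4]), 135.0) [ 0.437 -0.22   0.064]
tray (array([ 634.2, -167. ]), array([471.8, 164.8]), 90.5)
(array([682.4,  12.8]), array([255.8, 126.5]), 128.2) 92
(array([ 673.2, -359. ]), array([223.4, 110.3]), 45.3) 98
```

View pics/c1.png

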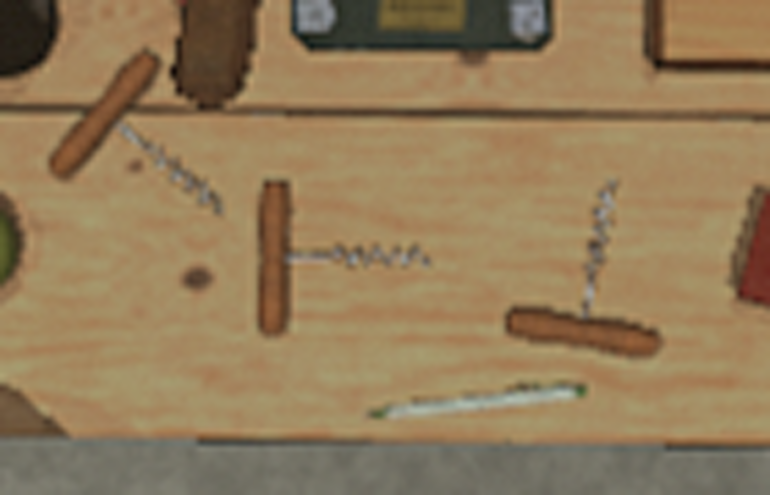

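The crop shows three corkscrews: handles at (105,115), (275,258) and (583,333), with stems pointing lower right, right and up. I'll move above the nearer tin first.

move_arm(
  series=[
    [[1,-30,-35,-2,0.12],[1,-60,-70,-5,0.24],[1,-90,-100,-8,0.36],[1,-120,-135,-10,0.48],[1,-150,-168,-12,0.6],[1,-180,-200,-14,0.72],[1,-210,-235,-16,0.82],[1,-235,-260,-18,0.9],[1,-250,-280,-20,0.9],[1,-250,-280,-20,0.9]],
  ],
)

```text
time_s: 1.33
eef_pos: [0.3439, 0.1759, 0.2522]
eef_rot: [0.002, 0.6, 0.8, -0.0]
wrist_force: [-0.2, -0.7, 0.1]
opening: 1.002
grasp_force: 0.0
```

```bash
python3 - <<'E'
from h import *
togo([.4214,-.0393,.22],-.257)
print(tool()[0])
E
```

```text
shift [-228.2   14.    33. ] turn 0.5410286140028384 q [ 0.17 -0.3   2.02 -0.    1.42 -0.12] t 1.3
[0.34394945 0.17594306 0.25219634]
```

move_arm(
  series=[
    [[1,-35,2,5,0.1],[1,-70,4,10,0.2],[1,-105,6,15,0.3],[1,-140,9,20,0.4],[1,-175,11,25,0.5],[1,-205,13,30,0.54],[1,-228,14,33,0.541],[1,-228,14,33,0.541],[1,-228,14,33,0.541],[1,-228,14,33,0.541]],
  ],
)

```text
time_s: 2.17
eef_pos: [0.4202, -0.0316, 0.2182]
eef_rot: [-0.0, 0.789, 0.614, 0.0]
wrist_force: [0.2, 0.0, 0.3]
opening: 1.0
grasp_force: 0.0
```

```bash
python3 - <<'E'
from h import *
C=cal("wrist");p,d=camera("wrist");cv2.imwrite("pics/w1.png",p)
K,Rm,t=C;print("cam pos",(-Rm.T@t).round(3),"fwd",Rm[2].round(2),tool()[0].round(4))
for n in("tin_a","tray"):
  for r in outline_of(n,"wrist")[:3]:
    P,u,v=world(d,"wrist",r["region"],C);print(n,round(r["conf"],2),np.round(r["bbox"]),len(P))
    if n=="tin_a": P=P[(P[:,2]>.036)&(P[:,2]<.05)]
    if len(P)>9: print(rect(P))
togo([.4214,-.0393,.0],-.257)
E
```

```text
cam pos [0.437 0.037 0.359] fwd [-0.07 -0.27 -0.96] [ 0.4202 -0.0313  0.2184]
tin_a 0.81 [325. 191.  64.  96.] 5678
(array([422.8, -37.9]), array([108.1,  70.2]), 75.2)
tray 0.74 [506. 202. 184. 396.] 43895
(array([ 600.6, -180.9]), array([536.3, 250.8]), 85.8)
shift [ -7.6   3.  218.5] turn 0.010784403659068964 q [-0.36 -0.17  1.99  0.    1.33 -0.11] t 2.3
```

View pics/w1.png

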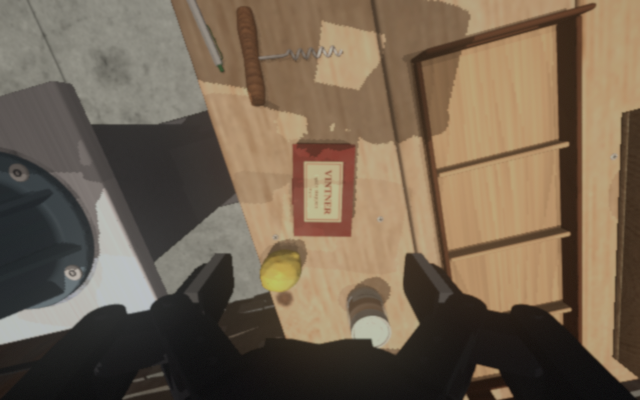

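The wrist picture shows the tin square between the fingers at (325,190). The jar is at (368,325), a lemon at (280,268), and the tray is on the right. I'll descend and grip the tin.

move_arm(
  series=[
    [[1,-6.5,3.5,30,0.01],[1,-6.5,3.5,65,0.01],[1,-6.5,3.5,100,0.01],[1,-6.5,3.5,135,0.01],[1,-6.5,3.5,165,0.01],[1,-6.5,3.5,190,0.01],[1,-6.5,3.5,205,0.01],[1,-6.5,3.5,211,0.01],[1,-6.5,3.5,211,0.01],[0.7,-6.5,3.5,211,0.01]],
  ],
)

```text
time_s: 3.15
eef_pos: [0.4227, -0.0391, 0.0079]
eef_rot: [0.0, 0.792, 0.611, 0.0]
wrist_force: [0.5, -0.6, 0.5]
opening: 0.885
grasp_force: 0.0
```

move_arm(
  series=[
    [[0.5,0,0,0,0],[0.5,0,0,0,0],[0.5,0,0,0,0],[0.5,0,0,0,0],[0.5,0,0,0,0],[0.5,0,0,-10,0],[0.5,0,0,-25,0],[0.5,0,0,-40,0],[0.5,0,0,-40,0],[0.5,0,0,-40,0]],
  ],
)

```text
time_s: 3.98
eef_pos: [0.4238, -0.04, 0.049]
eef_rot: [0.002, 0.792, 0.61, 0.001]
wrist_force: [0.8, 1.0, -1.1]
opening: 0.806
grasp_force: 68.0
```

```bash
python3 - <<'E'
from h import *
C=cal("wrist");p,d=camera("wrist");o=ctrl.get_obs()
print({k:np.round(o[k],3).tolist() for k in("eef_pos","wrist_force","torque","opening","grasp_force","time_s")})
for r in outline_of("tin_a","wrist")[:1]:
    P,u,v=world(d,"wrist",r["region"],C);print(round(r["conf"],2),np.percentile(P[:,2],[5,50,95]).round(3),rect(P[P[:,2]>np.median(P[:,2])-.01]))
E
```

```text
{'eef_pos': [0.423, -0.04, 0.048], 'wrist_force': [0.379, 0.06, -1.9], 'torque': [0.009, -0.002, -0.015], 'opening': 0.8, 'grasp_force': 67.992, 'time_s': 4.033}
0.78 [0.079 0.081 0.082] (array([426.7, -27.4]), array([85.4, 70.7]), 75.0)
```

Tin B weighs about 0.2 kg, so it is the light one. I'll set it back down and go to tin A.

move_arm(
  series=[
    [[0.5,0,0,0,0],[0.5,0,0,0,0],[0.5,0,0,15,0],[0.5,0,0,28,0],[0.5,0,0,36,0],[0.5,0,0,39.5,0],[0.5,0,0,39.5,0],[1,0,0,39.5,0],[1,0,0,39.5,0],[1,0,0,39.5,0]],
  ],
)

```text
time_s: 4.92
eef_pos: [0.4223, -0.0394, 0.0077]
eef_rot: [-0.0, 0.792, 0.61, 0.0]
wrist_force: [-1.1, 0.9, -0.6]
opening: 1.0
grasp_force: 0.0
```

move_arm(
  series=[
    [[1,0,0,-20,0],[1,0,0,-50,0],[1,0,0,-85,0],[1,0,0,-120,0],[1,0,0,-150,0],[1,0,0,-180,0],[1,0,0,-200,0],[1,0,0,-200,0],[1,0,0,-200,0],[1,0,0,-200,0]],
  ],
)

```text
time_s: 5.75
eef_pos: [0.4216, -0.0392, 0.2066]
eef_rot: [-0.001, 0.792, 0.61, -0.0]
wrist_force: [-0.1, 0.5, -0.6]
opening: 0.999
grasp_force: 0.0
```

```bash
python3 - <<'E'
from h import *
C=cal("wrist");p,d=camera("wrist")
for r in outline_of("tin_a","wrist")[:2]:
    P,u,v=world(d,"wrist",r["region"],C);P=P[(P[:,2]>.036)&(P[:,2]<.05)];print(r["conf"],rect(P))
print(tool()[0])
togo([.437,-.373,.2],np.radians(71.8-90))
E
```

```text
0.58 (array([421.6, -37.8]), array([108. ,  70.4]), 75.4)
[ 0.42119519 -0.03901864  0.20606572]
shift [-318.9  100.5    5.6] turn 0.05958430952300686 q [-0.37 -0.15  1.99 -0.    1.3  -0.12] t 5.8
```

move_arm(
  series=[
    [[1,-30,9,0,0.06],[1,-66,20,0,0.06],[1,-104,33,0,0.06],[1,-142,45,0,0.06],[1,-180,57,0,0.06],[1,-218,69,0,0.06],[1,-256,81,2,0.06],[1,-292,92,4,0.06],[1,-318.9,100.5,5.6,0.06],[1,-318.9,100.5,5.6,0.06]],
  ],
)

```text
time_s: 6.68
eef_pos: [0.4367, -0.378, 0.1998]
eef_rot: [-0.001, 0.811, 0.584, -0.001]
wrist_force: [-0.9, 1.3, -0.2]
opening: 1.001
grasp_force: 0.0
```

move_arm(
  series=[
    [[1,0,0,0,0],[1,0,0,0,0],[1,0,0,0,0],[1,0,0,0,0],[1,0,0,0,0],[1,0,0,0,0],[1,0,0,0,0],[1,0,0,0,0],[1,0,0,0,0],[1,0,0,0,0]],
  ],
)

```text
time_s: 7.52
eef_pos: [0.4381, -0.3734, 0.2023]
eef_rot: [0.0, 0.81, 0.586, -0.0]
wrist_force: [-0.1, -0.3, 0.1]
opening: 1.003
grasp_force: 0.0
```

```bash
python3 - <<'E'
from h import *
C=cal("wrist");p,d=camera("wrist")
for r in outline_of("tin_a","wrist")[:2]:
    P,u,v=world(d,"wrist",r["region"],C);P=P[(P[:,2]>.036)&(P[:,2]<.05)];c=rect(P);print(r["conf"],c)
    togo([c[0][0]/1000,c[0][1]/1000,.0075],np.radians(c[2]-90))
print(tool()[0])
E
```

```text
0.85 (array([ 438. , -370.9]), array([108.3,  70.4]), 72.1)
shift [  2.4  -0.8 194.7] turn -0.005628829005089875 q [-0.91  0.21  1.63 -0.    1.3  -0.59] t 7.6
[ 0.43801892 -0.37340124  0.20217912]
```

move_arm(
  series=[
    [[1,1.5,-1,30,0],[1,1.5,-1,65,0],[1,1.5,-1,100,0],[1,1.5,-1,135,0],[1,1.5,-1,160,0],[1,1.5,-1,180,0],[1,1.5,-1,191,0],[1,1.5,-1,195,0],[1,1.5,-1,195,0],[0.7,1.5,-1,195,0]],
  ],
)

```text
time_s: 8.45
eef_pos: [0.4382, -0.3725, 0.0083]
eef_rot: [0.001, 0.81, 0.586, 0.0]
wrist_force: [-0.8, -0.2, 0.3]
opening: 0.885
grasp_force: 0.0
```

move_arm(
  series=[
    [[0.5,0,0,0,0],[0.5,0,0,0,0],[0.5,0,0,0,0],[0.5,0,0,0,0],[0.5,0,0,0,0],[0.5,0,0,-10,0],[0.5,0,0,-30,0],[0.5,0,0,-55,0],[0.5,0,0,-80,0],[0.5,0,0,-80,0]],
  ],
)

```text
time_s: 9.28
eef_pos: [0.4402, -0.3746, 0.0933]
eef_rot: [0.005, 0.81, 0.586, 0.0]
wrist_force: [1.7, -1.3, -4.4]
opening: 0.803
grasp_force: 71.4
```

```bash
python3 - <<'E'
from h import *
p,d=camera("top")
o=ctrl.get_obs();print({k:np.round(o[k],3).tolist() for k in("eef_pos","wrist_force","torque","opening","grasp_force","time_s")})
m=np.zeros(d.shape,bool);m[140:200,295:460]=1
P,u,v=world(d,"top",m)
cv2.imwrite("pics/t2.png",cv2.resize(p[135:260,295:465],None,fx=4.5,fy=4.5,interpolation=cv2.INTER_CUBIC))
# depth profile across tray: along y at mid x, along x at bays
def prof(ax,lo,hi,o0,o1,st=.003):
    s=P[(P[:,1-ax]>o0)&(P[:,1-ax]<o1)]
    for a in np.arange(lo,hi,st):
        q=s[(s[:,ax]>=a)&(s[:,ax]<a+st)]
        if len(q): print(int(a*1000),int(np.percentile(q[:,2],80)*1000),end="; ")
    print()
prof(1,.05,.09,.61,.68);prof(1,-.43,-.39,.61,.68);prof(1,-.09,-.03,.61,.68);prof(1,-.32,-.26,.61,.68)
prof(0,.54,.58,-.04,.05);prof(0,.7,.74,-.04,.05);prof(0,.54,.58,-.38,-.3);prof(0,.7,.74,-.38,-.3)
E
```

```text
{'eef_pos': [0.439, -0.374, 0.091], 'wrist_force': [0.62, -0.449, -5.667], 'torque': [-0.043, -0.005, -0.03], 'opening': 0.807, 'grasp_force': 71.41, 'time_s': 9.333}
50 10; 53 11; 56 11; 59 8; 62 9; 65 10; 68 11; 71 52; 74 52; 80 2; 83 3; 86 1; 89 0; 
-430 1; -427 1; -424 0; -421 2; -418 3; -412 -2; -406 43; -402 48; -399 49; -396 48; -393 6; -390 9; 
-90 12; -87 10; -83 11; -80 8; -77 12; -74 6; -71 11; -68 8; -65 10; -62 22; -59 27; -56 27; -53 10; -50 10; -47 10; -44 10; -41 9; -38 13; -35 8; -32 10; 
-320 9; -317 9; -314 7; -311 10; -308 11; -305 10; -302 10; -299 9; -296 8; -293 13; -290 22; -287 27; -284 24; -281 10; -277 11; -274 10; -271 9; -268 9; -265 8; -262 10; 
540 3; 543 1; 546 0; 549 2; 552 21; 555 23; 558 15; 561 10; 564 9; 567 9; 570 8; 573 8; 576 11; 579 11; 
700 7; 703 9; 706 29; 709 34; 712 32; 721 7; 724 1; 727 1; 730 4; 733 0; 736 1; 739 -1; 
540 0; 543 0; 546 0; 549 2; 552 20; 555 24; 558 19; 561 10; 564 11; 567 7; 570 9; 573 10; 576 10; 579 11; 
700 10; 703 8; 706 10; 709 28; 712 34; 715 35; 724 2; 727 1; 730 0; 733 0; 736 -3; 739 0;
```

View pics/t2.png

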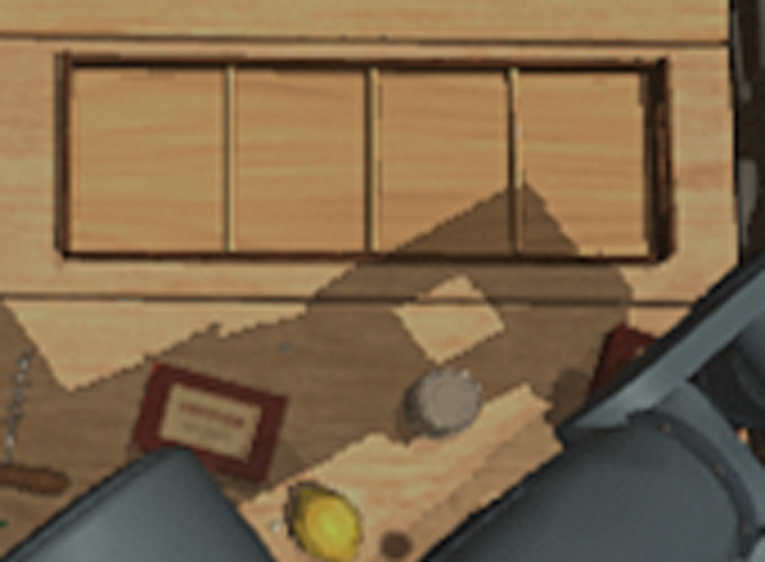

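The heavier tin, A at 0.58 kg, is in hand. The picture shows the tray clear, with its bays running from columns 65 to 665. I'll carry it over the wide bay, whose centre is about (0.6335, 0.008).

move_arm(
  series=[
    [[0.5,15,2,-10,-0.02],[0.5,45,7,-20,-0.06],[0.5,82,12,-20,-0.11],[0.5,120,18,-20,-0.16],[0.5,158,24,-20,-0.21],[0.5,196,30,-20,-0.26],[0.5,232,36,-20,-0.3],[0.5,265,41,-20,-0.32],[0.5,288,44,-20,-0.32],[0.5,300,46,-20,-0.32]],
  ],
)

```text
time_s: 10.17
eef_pos: [0.5746, -0.0967, 0.1054]
eef_rot: [-0.002, 0.705, 0.709, -0.0]
wrist_force: [-0.8, -0.4, -4.7]
opening: 0.802
grasp_force: 71.5
```

move_arm(
  series=[
    [[0.5,20,10,0,0],[0.5,45,23,0,0],[0.5,75,38,0,0],[0.5,98,50,0,0],[0.5,110,56,0,0],[0.5,110,56,0,0],[0.5,110,56,0,0],[0.5,110,56,0,0],[0.5,110,56,0,0],[0.5,110,56,0,0]],
  ],
)

```text
time_s: 11.0
eef_pos: [0.6304, 0.0079, 0.107]
eef_rot: [-0.0, 0.707, 0.707, -0.0]
wrist_force: [0.4, -1.1, -5.0]
opening: 0.803
grasp_force: 71.5
```

```bash
cat > tray.py <<'E'
from h import *
C=cal("wrist");p,d=camera("wrist")
K,Rm,t=C
P,u,v=world(d,"wrist",np.ones(d.shape,bool),C)
def edge(ax,lo,hi,o0,o1,z0,z1):
    s=P[(P[:,1-ax]>o0)&(P[:,1-ax]<o1)&(P[:,ax]>lo)&(P[:,ax]<hi)&(P[:,2]>z0)&(P[:,2]<z1)]
    return len(s),np.percentile(s[:,ax],[5,50,95]).round(4) if len(s)>5 else None
if __name__=="__main__":
    print(tool()[0].round(4),ctrl.get_obs()["wrist_force"])
    print("front",edge(0,.54,.58,-.04,.05,.0185,.03),edge(0,.54,.58,-.15,-.08,.0185,.03))
    print("back",edge(0,.69,.74,-.04,.05,.031,.045),edge(0,.69,.74,-.15,-.08,.031,.045))
    print("end",edge(1,.05,.1,.6,.66,.047,.056),edge(1,.05,.1,.66,.7,.047,.056))
    print("div",edge(1,-.08,-.04,.6,.7,.0215,.03),edge(1,-.19,-.15,.6,.7,.0215,.03))
    for r in outline_of("tin_a","wrist")[:2]:
        Q,_,_=world(d,"wrist",r["region"],C);zz=np.median(Q[:,2]);print(r["conf"],zz,rect(Q[abs(Q[:,2]-zz)<.008]))
    togo([.6335,.008,.018],0.002)
E
python3 tray.py
```

```text
[0.6305 0.008  0.1071] [ 0.62185678 -0.05167211 -5.43311504]
front (426, array([0.5554, 0.5575, 0.5598])) (56, array([0.5561, 0.5586, 0.5604]))
back (752, array([0.7103, 0.7125, 0.7154])) (0, None)
end (730, array([0.0734, 0.076 , 0.0785])) (481, array([0.074 , 0.076 , 0.0786]))
div (0, None) (0, None)
0.94 0.040355925089874796 (array([421.2, -37.9]), array([109.5,  72.5]), 75.0)
0.88 0.13825501630685957 (array([630.2,  21. ]), array([85.8, 70.4]), 89.9)
shift [-0.1  2.9 89.2] turn -0.0013402334793790605 q [-0.18  0.43  1.55 -0.    1.16 -0.18] t 11.1
```

move_arm(
  series=[
    [[0.5,1,4,10,0],[0.5,1,4,25,0],[0.5,1,4,45,0],[0.5,1,4,62,0],[0.5,1,4,76,0],[0.5,1,4,85,0],[0.5,1,4,89,0],[0.5,1,4,90,0],[0.5,1,4,90,0],[0.5,1,4,90,0]],
  ],
)

```text
time_s: 11.93
eef_pos: [0.6356, 0.0099, 0.0177]
eef_rot: [0.001, 0.706, 0.708, 0.0]
wrist_force: [-0.3, 0.4, -4.2]
opening: 0.805
grasp_force: 71.4
```

move_arm(
  series=[
    [[0.9,0,0,0,0],[0.9,0,0,0,0],[1,0,0,0,0],[1,0,0,0,0],[1,0,0,0,0],[1,0,0,-20,0],[1,0,0,-50,0],[1,0,0,-85,0],[1,0,0,-120,0],[1,0,0,-150,0]],
  ],
)

```text
time_s: 12.77
eef_pos: [0.6353, 0.01, 0.1699]
eef_rot: [0.001, 0.706, 0.708, 0.001]
wrist_force: [0.5, -0.9, -0.6]
opening: 0.999
grasp_force: 0.0
```

```bash
python3 tray.py; python3 -c "
from h import *
togo([.4216,-.0385,.15],-.2557)"
```

```text
[0.6389 0.0095 0.177 ] [3.30776945 0.63653717 4.94294151]
front (331, array([0.5554, 0.5576, 0.56  ])) (184, array([0.556 , 0.5581, 0.5605]))
back (520, array([0.7105, 0.7127, 0.7157])) (288, array([0.711 , 0.7132, 0.716 ]))
end (1564, array([0.051 , 0.0607, 0.078 ])) (475, array([0.0518, 0.0747, 0.0789]))
div (344, array([-0.0579, -0.056 , -0.0532])) (236, array([-0.1715, -0.1681, -0.1663]))
0.73 0.0487402651710271 (array([635.5,  11.4]), array([107.6,  70.3]), 90.1)
0.65 0.040400069399552936 (array([422.1, -37.4]), array([108.1,  71. ]), 74.9)
shift [ -1.1  -7.3 156.6] turn 0.00019710687422103135 q [-0.17  0.36  1.5   0.    1.27 -0.17] t 12.9
shift [ -47.4 -217.7   22.1] turn 0.25789710687422085 q [-0.17  0.36  1.5   0.    1.27 -0.17] t 12.9
```

move_arm(
  series=[
    [[1,-6,-30,3,0.05],[1,-14,-66,6,0.1],[1,-22,-104,9,0.15],[1,-30,-140,12,0.2],[1,-38,-175,15,0.24],[1,-44,-200,17,0.258],[1,-47.5,-214,17,0.258],[1,-47.5,-214,17,0.258],[1,-47.5,-214,17,0.258],[1,-47.5,-214,17,0.258]],
  ],
)

```text
time_s: 13.7
eef_pos: [0.422, -0.0381, 0.1506]
eef_rot: [0.001, 0.792, 0.611, 0.001]
wrist_force: [1.0, -0.8, 0.7]
opening: 1.004
grasp_force: 0.0
```

```bash
cat > tin.py <<'E'
from h import *
C=cal("wrist");p,d=camera("wrist")
for r in outline_of("tin_a","wrist")[:2]:
    P,u,v=world(d,"wrist",r["region"],C);c=rect(P[(P[:,2]>.036)&(P[:,2]<.055)]);print(r["conf"],c)
togo([.4218,-.0383,.0080],-.2575)
print(tool()[0])
E
python3 tin.py
```

```text
0.68 (array([635.2,  11.6]), array([108.5,  72.4]), 90.7)
0.57 (array([421.5, -37.8]), array([107.7,  70.5]), 75.2)
shift [ -0.5  -0.2 142.4] turn 0.001986911774553235 q [-0.37 -0.07  2.05  0.    1.17 -0.12] t 13.8
[ 0.42201656 -0.03788508  0.15040093]
```

move_arm(
  series=[
    [[1,-0.5,0,30,0],[1,-0.5,0,65,0],[1,-0.5,0,95,0],[1,-0.5,0,120,0],[1,-0.5,0,136,0],[1,-0.5,0,142,0],[1,-0.5,0,142,0],[0.7,-0.5,0,142,0],[0.5,-0.5,0,142,0],[0.5,-0.5,0,142,0]],
  ],
)

```text
time_s: 14.63
eef_pos: [0.4216, -0.0385, 0.0096]
eef_rot: [0.001, 0.791, 0.611, 0.0]
wrist_force: [-2.2, 1.4, 4.2]
opening: 0.805
grasp_force: 66.6
```

move_arm(
  series=[
    [[0.5,0,0,0,0],[0.5,0,0,0,0],[0.5,0,0,0,0],[0.5,0,0,-10,0],[0.5,0,0,-30,0],[0.5,0,0,-60,0],[0.5,0,0,-95,0],[0.5,0,0,-120,0],[0.5,0,0,-130,0],[0.5,0,0,-130,0]],
  ],
)

```text
time_s: 15.47
eef_pos: [0.4231, -0.0392, 0.1415]
eef_rot: [0.003, 0.792, 0.611, 0.002]
wrist_force: [-0.3, 0.2, -1.2]
opening: 0.804
grasp_force: 68.3
```

```bash
python3 -c "
from h import *
togo([.6350,.0098,.15],0)
print(tool()[0])"
```

```text
shift [101.1 192.6  -7.1] turn -0.25588981673307876 q [-0.37 -0.06  2.06 -0.    1.14 -0.12] t 15.5
[ 0.42310764 -0.0392303   0.14150804]
```

move_arm(
  series=[
    [[0.5,12,23,-2,-0.03],[0.5,29,56,-4,-0.08],[0.5,47,90,-6,-0.13],[0.5,65,125,-8,-0.18],[0.5,82,158,-8,-0.22],[0.5,95,183,-8,-0.25],[0.5,101,193.5,-8,-0.256],[0.5,101,193.5,-8,-0.256],[0.5,101,193.5,-8,-0.256],[0.5,101,193.5,-8,-0.256]],
  ],
)

```text
time_s: 16.3
eef_pos: [0.6317, 0.0103, 0.1442]
eef_rot: [-0.001, 0.707, 0.707, -0.001]
wrist_force: [-0.4, -0.6, -2.0]
opening: 0.802
grasp_force: 68.5
```

```bash
cat > st.py <<'E'
from h import *
import sys
C=cal("wrist");p,d=camera("wrist")
for r in outline_of("tin_a","wrist")[:2]:
    P,u,v=world(d,"wrist",r["region"],C);z=np.median(P[:,2]);print(r["conf"],z.round(4),rect(P[abs(P[:,2]-z)<.008]))
print(tool()[0].round(4))
togo([.6355,.0098,.0605],0.0)
E
python3 st.py
```

```text
0.92 0.0487 (array([635.4,  59.9]), array([66.9, 11.4]), 179.9)
0.74 0.1753 (array([630.9,  22.7]), array([85.5, 72.2]), 89.6)
[0.6322 0.0101 0.1454]
shift [-0.4  3.5 84.9] turn -0.0005938083486318746 q [-0.17  0.39  1.53 -0.    1.23 -0.17] t 16.4
```

move_arm(
  series=[
    [[0.5,0,4,10,0],[0.5,0,4,25,0],[0.5,0,4,45,0],[0.5,0,4,62,0],[0.5,0,4,74,0],[0.5,0,4,80,0],[0.5,0,4,83,0],[0.5,0,4,84.5,0],[0.5,0,4,84.5,0],[0.5,0,4,84.5,0]],
  ],
)

```text
time_s: 17.23
eef_pos: [0.6383, 0.0102, 0.0627]
eef_rot: [0.001, 0.707, 0.707, 0.001]
wrist_force: [0.7, -0.8, -1.9]
opening: 0.802
grasp_force: 68.5
```

move_arm(
  series=[
    [[0.9,0,0,0,0],[0.9,0,0,0,0],[1,0,0,0,0],[1,0,0,0,0],[1,0,0,0,0],[1,0,0,-20,0],[1,0,0,-50,0],[1,0,0,-85,0],[1,0,0,-100,0],[1,0,0,-100,0]],
  ],
)

```text
time_s: 18.07
eef_pos: [0.6407, 0.0099, 0.1674]
eef_rot: [0.004, 0.707, 0.707, 0.003]
wrist_force: [-0.3, 0.5, 0.0]
opening: 1.002
grasp_force: 0.0
```

```bash
python3 st.py; python3 -c "
from h import *
togo([.4377,-.2195,.16],0)"
```

```text
0.82 0.0483 (array([636. ,  64.3]), array([68.2,  2.6]), 1.1)
0.57 0.0915 (array([638.5,  10.8]), array([108.3,  70.4]), 89.7)
[0.6379 0.0103 0.1624]
shift [ -0.5  -2.6 101.9] turn 4.630077707723501e-05 q [-0.17  0.38  1.5  -0.    1.26 -0.17] t 18.2
shift [-229.8 -200.2    2.1] turn 4.630077707723501e-05 q [-0.17  0.38  1.5  -0.    1.26 -0.17] t 18.2
```

move_arm(
  series=[
    [[1,-20,-18,0,0],[1,-48,-42,0,0],[1,-76,-66,0,0],[1,-104,-90,0,0],[1,-132,-115,0,0],[1,-160,-140,0,0],[1,-188,-164,0,0],[1,-214,-187,0,0],[1,-229,-200,0,0],[1,-229,-200,0,0]],
  ],
)

```text
time_s: 19.0
eef_pos: [0.4344, -0.2205, 0.1599]
eef_rot: [-0.002, 0.709, 0.706, -0.001]
wrist_force: [-0.7, 0.6, 0.3]
opening: 1.002
grasp_force: 0.0
```

move_arm(
  series=[
    [[1,0,0,0,0],[1,0,0,0,0],[1,0,0,0,0],[1,0,0,0,0],[1,0,0,0,0],[1,0,0,0,0],[1,0,0,0,0],[1,0,0,0,0],[1,0,0,0,0],[1,0,0,0,0]],
  ],
)

```text
time_s: 19.83
eef_pos: [0.4376, -0.2186, 0.1617]
eef_rot: [0.0, 0.707, 0.707, -0.0]
wrist_force: [-0.7, 0.3, -0.4]
opening: 1.001
grasp_force: 0.0
```

```bash
python3 - <<'E'
from h import *
C=cal("wrist");p,d=camera("wrist");cv2.imwrite("pics/w3.png",p)
for r in outline_of("jar","wrist")[:3]:
    P,u,v=world(d,"wrist",r["region"],C);Q=P[P[:,2]>.055]
    print(r["conf"],np.round(r["bbox"]),len(P),np.percentile(P[:,2],[5,50,95]).round(3))
    if len(Q)>9:
        c,rad=cv2.minEnclosingCircle((Q[:,:2]*1000).astype(np.float32));print(c,rad,Q.mean(0))
        togo([c[0]/1000,c[1]/1000,.011],0)
print(tool()[0])
E
```

```text
0.73 [321. 200.  56.  68.] 2916 [0.03  0.063 0.064]
(438.7974853515625, -219.2341766357422) 24.690807342529297 [ 0.43885189 -0.21793784  0.06270951]
shift [ -0.5   1.2 150.7] turn -0.00012027363883970743 q [-0.71  0.07  1.89  0.    1.19 -0.71] t 19.9
[ 0.43755994 -0.2186938   0.16171897]
```

View pics/w3.png

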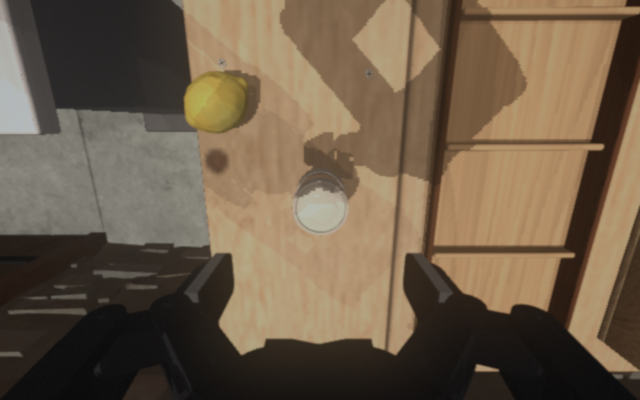

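The jar is centred between the fingers at (320,205), with clear space around it. I'll descend and grip it.

move_arm(
  series=[
    [[1,-0.5,1,30,0],[1,-0.5,1,60,0],[1,-0.5,1,90,0],[1,-0.5,1,120,0],[1,-0.5,1,140,0],[1,-0.5,1,148,0],[1,-0.5,1,148,0],[1,-0.5,1,148,0],[0.5,-0.5,1,148,0],[0.3,-0.5,1,148,0]],
  ],
)

```text
time_s: 20.77
eef_pos: [0.4398, -0.2201, 0.0154]
eef_rot: [0.002, 0.707, 0.707, 0.0]
wrist_force: [0.7, -0.5, -0.6]
opening: 0.748
grasp_force: 0.0
```

move_arm(
  series=[
    [[0.3,0,0,0,0],[0.3,0,0,0,0],[0.3,0,0,0,0],[0.3,0,0,0,0],[0.3,0,0,-10,0],[0.3,0,0,-35,0],[0.3,0,0,-70,0],[0.3,0,0,-105,0],[0.3,0,0,-140,0],[0.3,0,0,-160,0]],
  ],
)

```text
time_s: 21.6
eef_pos: [0.4398, -0.2201, 0.1788]
eef_rot: [0.003, 0.707, 0.707, 0.0]
wrist_force: [0.3, -0.8, -1.4]
opening: 0.607
grasp_force: 63.1
```

```bash
python3 -c "
from h import *
print(tool()[0])
camera('wrist')
print(tool()[0])
togo([.637,.0103,.17],0)"
```

```text
[ 0.43984555 -0.22006382  0.17879894]
[ 0.44137963 -0.22130127  0.18178283]
shift [231.6 195.6  11.8] turn 0.000434897130142442 q [-0.71  0.04  1.86 -0.    1.22 -0.71] t 21.6
```

move_arm(
  series=[
    [[0.3,20,17,0,0],[0.3,48,41,0,0],[0.3,76,65,0,0],[0.3,104,89,0,0],[0.3,132,113,0,0],[0.3,160,137,0,0],[0.3,188,161,0,0],[0.3,212,182,0,0],[0.3,226,194,0,0],[0.3,230,198,0,0]],
  ],
)

```text
time_s: 22.48
eef_pos: [0.6376, 0.0138, 0.1737]
eef_rot: [-0.0, 0.706, 0.708, 0.0]
wrist_force: [0.2, 0.1, -1.5]
opening: 0.611
grasp_force: 63.2
```

move_arm(
  series=[
    [[0.3,0,0,0,0],[0.3,0,0,0,0],[0.3,0,0,0,0],[0.3,0,0,0,0],[0.3,0,0,0,0],[0.3,0,0,0,0],[0.3,0,0,0,0],[0.3,0,0,0,0],[0.3,0,0,0,0],[0.3,0,0,0,0]],
  ],
)

```text
time_s: 23.32
eef_pos: [0.6365, 0.0108, 0.1737]
eef_rot: [-0.0, 0.707, 0.707, -0.0]
wrist_force: [0.6, -1.0, -1.8]
opening: 0.607
grasp_force: 63.2
```

```bash
cat > jr.py <<'E'
from h import *
C=cal("wrist");p,d=camera("wrist")
for n in("tin_a","jar"):
  for r in outline_of(n,"wrist")[:2]:
    P,u,v=world(d,"wrist",r["region"],C);z=np.percentile(P[:,2],80);Q=P[abs(P[:,2]-z)<.006];print(n,round(r["conf"],2),z.round(4),rect(Q),np.round(cv2.minEnclosingCircle((Q[:,:2]*1000).astype(np.float32))[0],1))
togo([.637,.0103,.1],0)
print(tool()[0].round(4),ctrl.get_obs()["opening"])
E
python3 jr.py
```

```text
tin_a 0.77 0.0921 (array([638.7,  30.3]), array([70.6, 69.4]), 179.2) [639.   29.9]
tin_a 0.18 0.0289 (array([713.3,   9. ]), array([126.4,   6.8]), 90.3) [712.4   9. ]
jar 0.87 0.2214 (array([635.4,  17.7]), array([48.3, 37.5]), 3.6) [635.8  11.9]
shift [-0.6  0.4 73.7] turn 8.456126435096856e-05 q [-0.17  0.37  1.49 -0.    1.28 -0.17] t 23.5
[0.6366 0.0109 0.1737] 0.6043391017000291
```

move_arm(
  series=[
    [[0.3,-1,2,8,0],[0.3,-1,2,22,0],[0.3,-1,2,38,0],[0.3,-1,2,50,0],[0.3,-1,2,59,0],[0.3,-1,2,64,0],[0.3,-1,2,66.5,0],[0.3,-1,2,67,0],[0.3,-1,2,67,0],[0.3,-1,2,67,0]],
  ],
)

```text
time_s: 24.3
eef_pos: [0.6377, 0.0101, 0.1092]
eef_rot: [-0.001, 0.707, 0.707, -0.001]
wrist_force: [-11.4, 1.4, 18.4]
opening: 0.605
grasp_force: 65.3
```

```bash
python3 -c "
from h import *
p,d=camera('wrist');o=ctrl.get_obs()
print(tool()[0],o['wrist_force'],o['torque'],o['opening'])
C=cal('wrist')
r=outline_of('jar','wrist')[0];P,u,v=world(d,'wrist',r['region'],C);print(np.percentile(P[:,2],[50,80,90]))"
```

```text
[0.63771836 0.01008503 0.10919163] [-11.79340363   1.12040718  18.20138149] [ 0.17154024  2.43337005 -0.14267213] 0.6058111339357848
[0.15609325 0.15700286 0.15740944]
```

The jar presses on the pile with 18 N. I'll ease it up about 2 mm before releasing.

move_arm(
  series=[
    [[0.3,0,0,-1,0],[0.3,0,0,-2,0],[0.3,0,0,-2,0],[0.3,0,0,-2,0],[0.3,0,0,-2,0],[0.3,0,0,-2,0],[0.3,0,0,-2,0],[0.3,0,0,-2,0],[0.3,0,0,-2,0],[0.3,0,0,-2,0]],
  ],
)

```text
time_s: 25.23
eef_pos: [0.6389, 0.0099, 0.1091]
eef_rot: [0.0, 0.707, 0.707, 0.0]
wrist_force: [-2.3, 1.2, 3.8]
opening: 0.609
grasp_force: 63.4
```

move_arm(
  series=[
    [[0.3,0,0,-0.5,0],[0.3,0,0,-0.5,0],[0.75,0,0,-0.5,0],[0.9,0,0,-0.5,0],[1,0,0,-0.5,0],[1,0,0,-0.5,0],[1,0,0,-0.5,0],[1,0,0,-10,0],[1,0,0,-30,0],[1,0,0,-55,0]],
  ],
)

```text
time_s: 26.07
eef_pos: [0.6372, 0.0101, 0.1628]
eef_rot: [-0.002, 0.707, 0.707, -0.001]
wrist_force: [-0.2, -0.0, 0.0]
opening: 0.997
grasp_force: 0.0
```

move_arm(
  series=[
    [[1,0,0,-30,0],[1,0,0,-50,0],[1,0,0,-60,0],[1,0,0,-60,0],[1,0,0,-60,0],[1,0,0,-60,0],[1,0,0,-60,0],[1,0,0,-60,0],[1,0,0,-60,0],[1,0,0,-60,0]],
  ],
)

```text
time_s: 26.9
eef_pos: [0.6383, 0.0099, 0.2229]
eef_rot: [-0.001, 0.707, 0.707, -0.0]
wrist_force: [-0.3, -0.3, 0.2]
opening: 0.997
grasp_force: 0.0
```

```bash
python3 jr.py; cat > cs.py <<'E'
from h import *
p,d=camera("top")
m=np.zeros(d.shape,bool);m[188:252,195:380]=1
P,u,v=world(d,"top",m)
H=np.zeros(d.shape,np.uint8);H[v,u]=(P[:,2]>0.009)&(P[:,2]<.035)
n,L,S,_=cv2.connectedComponentsWithStats(H)
for i in range(1,n):
    if S[i,4]>60: Q=P[L[v,u]==i];print(S[i],rect(Q))
E
python3 cs.py
python3 - <<'E'
from h import *
p,d=camera("scene");cv2.imwrite("pics/s4.png",p)
E
```

```text
tin_a 0.83 0.092 (array([638.7,  10.9]), array([108.6,  70.3]), 89.7) [638.8  11.6]
tin_a 0.63 0.049 (array([637.6,  64.4]), array([61. ,  2.1]), 1.0) [637.6  64.9]
jar 0.72 0.157 (array([638. ,  10.6]), array([49.1, 48.7]), 48.3) [638.1  10.5]
shift [  0.4  -1.5 123.5] turn -1.3305556315401645e-05 q [-0.17  0.33  1.44  0.    1.37 -0.17] t 27.1
[0.6385 0.0099 0.2235] 0.9979091232102417
[348 188  32   6 116] (array([ 562.5, -119.8]), array([111.5,  19.4]), 90.2)
[199 190  20  23 136] (array([516.8, 431.5]), array([96.2, 23.4]), 142.3)
[237 213   9  28 148] (array([427.4, 314.7]), array([96.5, 27.9]), 2.7)
```

View pics/s4.png

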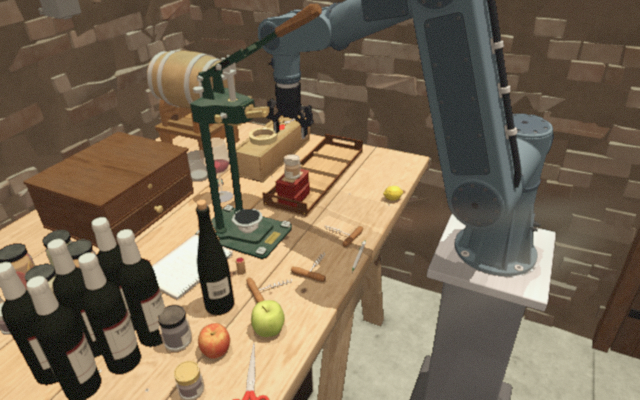

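Scene view: the jar stands on the pile at (292,170), the bottle is untouched at (215,270), and corkscrew 3's handle is near (353,236). I'll go above corkscrew 3.

move_arm(
  series=[
    [[1,5,-20,0,-0.12],[1,15,-48,0,-0.24],[1,28,-76,0,-0.36],[1,42,-105,0,-0.48],[1,56,-134,0,-0.6],[1,70,-163,0,-0.72],[1,84,-190,0,-0.84],[1,95,-212,0,-0.96],[1,104,-224,0,-1.08],[1,106,-226,0,-1.2]],
  ],
)

```text
time_s: 27.98
eef_pos: [0.4104, 0.1171, 0.2238]
eef_rot: [-0.0, 0.181, 0.984, 0.0]
wrist_force: [0.0, -0.1, -0.4]
opening: 1.004
grasp_force: 0.0
```

move_arm(
  series=[
    [[1,0,0,0,-0.1],[1,0,0,0,-0.2],[1,0,0,0,-0.23],[1,0,0,0,-0.23],[1,0,0,0,-0.23],[1,0,0,0,-0.23],[1,0,0,0,-0.23],[1,0,0,0,-0.23],[1,0,0,0,-0.23],[1,0,0,0,-0.23]],
  ],
)

```text
time_s: 28.82
eef_pos: [0.4126, 0.1158, 0.2237]
eef_rot: [0.0, 0.07, 0.998, 0.0]
wrist_force: [0.3, -0.3, 0.0]
opening: 1.004
grasp_force: 0.0
```

```bash
cat > cw.py <<'E'
from h import *
import sys
C=cal("wrist");p,d=camera("wrist");cv2.imwrite("pics/"+sys.argv[1]+".png",p)
P,u,v=world(d,"wrist",np.ones(d.shape,bool),C)
box=[float(a) for a in sys.argv[2:6]]  # x0 x1 y0 y1
k=(P[:,0]>box[0])&(P[:,0]<box[1])&(P[:,1]>box[2])&(P[:,1]<box[3])&(P[:,2]<.035)&(P[:,2]>.006)
H=np.zeros(d.shape,np.uint8);H[v[k],u[k]]=1
A=np.zeros(d.shape+(3,));A[v,u]=P
n,L,S,_=cv2.connectedComponentsWithStats(H)
for i in range(1,n):
    if S[i,4]<300: continue
    Q=A[L==i]
    W=Q[Q[:,2]>.0155] if (Q[:,2]>.0155).sum()>100 else Q   # handle top only
    hc,hs,ha=rect(W);print("comp",S[i],rect(Q),"handle",hc,hs,ha,"z",np.percentile(Q[:,2],98).round(3))
    h=np.radians(ha);ax=np.array([np.cos(h),np.sin(h)]);nn=np.array([-ax[1],ax[0]])
    N=A[(A[...,2]>.005)&(A[...,2]<.03)];r=N[:,:2]*1000-hc;al=r@ax;ac=r@nn
    k2=(abs(al)<25)&(abs(ac)>14)&(abs(ac)<105)
    if k2.sum()>20:
        s=np.sign(np.median(ac[k2]));dr=nn*s;a=np.degrees(np.arctan2(dr[1],dr[0]))
        print(" stem pts",k2.sum(),"dir deg",a.round(1),"stem lateral",np.median(al[k2]).round(1))
        g=hc/1000+dr*.028;print(" grasp",g.round(4));togo([g[0],g[1],.003],np.radians(a+90))
print(tool()[0].round(4))
E
python3 cw.py w5 .3 .52 .02 .22
```

```text
comp [ 279  148   81   44 1329] (array([398.3, 119.3]), array([97.8, 54.5]), 81.8) handle [381.  121.7] [96.5 16.7] 80.8 z 0.019
 stem pts 321 dir deg -9.2 stem lateral 2.0
 grasp [0.4086 0.1172]
shift [  4.1   0.8 220.7] turn 0.019563465821916592 q [-0.   -0.16  1.96 -0.    1.33 -1.43] t 28.9
[0.4126 0.1158 0.2237]
```

View pics/w5.png

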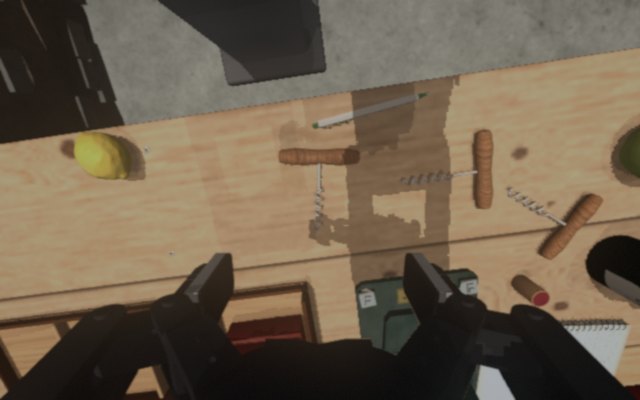

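The wrist view shows corkscrew 3 unmoved, with its handle at (318,157) and its stem pointing down to (320,225). I'll grip the stem next to the bar.

move_arm(
  series=[
    [[0.6,4,2,30,0.015],[0.5,4,2,65,0.015],[0.5,4,2,100,0.015],[0.5,4,2,135,0.015],[0.5,4,2,170,0.015],[0.5,4,2,198,0.015],[0.5,4,2,213,0.015],[0.5,4,2,219,0.015],[0.5,4,2,219,0.015],[0.5,4,2,219,0.015]],
  ],
)

```text
time_s: 29.7
eef_pos: [0.4095, 0.1184, 0.0052]
eef_rot: [0.0, 0.078, 0.997, 0.0]
wrist_force: [-0.6, 0.5, 0.4]
opening: 0.5
grasp_force: 0.0
```

move_arm(
  series=[
    [[0.0,0,0,0,0],[0.0,0,0,0,0],[0.0,0,0,0,0],[0.0,0,0,0,0],[0.0,0,0,0,0],[0.0,0,0,0,0],[0,0,0,-10,0],[0,0,0,-35,0],[0,0,0,-65,0],[0,0,0,-80,0]],
  ],
)

```text
time_s: 30.53
eef_pos: [0.4103, 0.1185, 0.0882]
eef_rot: [0.002, 0.078, 0.997, 0.0]
wrist_force: [1.5, 0.1, -0.9]
opening: 0.109
grasp_force: 58.9
```

```bash
python3 cw.py w6 .3 .52 .02 .22; python3 -c "
from h import *
o=ctrl.get_obs();print(o['opening'],o['grasp_force'],o['wrist_force'],o['time_s'])"
```

```text
comp [313  89 127  43 750] (array([337.7, 172.9]), array([94.5,  7. ]), 96.8) handle [337.7 172.9] [94.5  7. ] 96.8 z 0.008
[0.4121 0.1186 0.0902]
0.10547943554552901 58.94111216068268 [2.22919777 0.29579209 0.41680174] 30.5833
```

move_arm(
  series=[
    [[0,-2,-10,-20,0],[0,-7,-30,-40,-0.03],[0,-15,-62,-60,-0.06],[0,-24,-98,-65,-0.1],[0,-33,-134,-65,-0.14],[0,-42,-170,-65,-0.157],[0,-50,-202,-65,-0.157],[0,-55,-221,-65,-0.157],[0,-56.4,-226.4,-65,-0.157],[0,-56.4,-226.4,-65,-0.157]],
  ],
)

```text
time_s: 31.42
eef_pos: [0.4294, -0.1151, 0.1499]
eef_rot: [0.0, 0.001, 1.0, -0.0]
wrist_force: [-0.6, 0.5, -1.1]
opening: 0.105
grasp_force: 58.9
```

move_arm(
  series=[
    [[0,-15,0,0,0],[0,-40,0,0,0],[0,-75,0,0,0],[0,-110,0,0,0],[0,-140,0,0,0],[0,-162,0,0,0],[0,-174,0,0,0],[0,-174,0,0,0],[0,-174,0,0,0],[0,-174,0,0,0]],
  ],
)

```text
time_s: 32.25
eef_pos: [0.6023, -0.1124, 0.1493]
eef_rot: [-0.001, -0.001, 1.0, 0.0]
wrist_force: [-0.0, -0.5, -0.2]
opening: 0.107
grasp_force: 59.0
```

```bash
cat > held.py <<'E'
from h import *
import sys
C=cal("wrist");p,d=camera("wrist");cv2.imwrite("pics/"+sys.argv[1]+".png",p)
T,r,o=tool()
P,u,v=world(d,"wrist",np.ones(d.shape,bool),C)
k=(abs(P[:,2]-T[2]-.01)<.02)&(np.hypot(P[:,0]-T[0],P[:,1]-T[1])<.08)&(abs(P[:,1]-T[1])<.065)&(P[:,0]<T[0]-.0135)
Q=P[k];print(len(Q),rect(Q) if len(Q)>5 else "","z",np.percentile(Q[:,2],[5,50,95]).round(4) if len(Q)>5 else "")
print(T.round(4),o["wrist_force"],o["opening"],o["q"].round(2) if hasattr(o["q"],"round") else o["q"])
def edge(ax,lo,hi,o0,o1,z0,z1):
    s=P[(P[:,1-ax]>o0)&(P[:,1-ax]<o1)&(P[:,ax]>lo)&(P[:,ax]<hi)&(P[:,2]>z0)&(P[:,2]<z1)]
    return len(s),np.percentile(s[:,ax],[5,50,95]).round(4) if len(s)>5 else None
print("front",[edge(0,.54,.58,a,a+.08,.0185,.03) for a in(-.4,-.27,-.15,-.04)])
print("div",[edge(1,y-.015,y+.015,.6,.7,.0215,.03) for y in(-.285,-.171,-.057)])
E
python3 held.py w7
```

```text
7439 (array([ 575.7, -112.2]), array([97.7, 26. ]), 90.6) z [0.1535 0.1597 0.162 ]
[ 0.6023 -0.1128  0.1494] [ 1.01317491 -0.38117337 -0.97938292] 0.10314139543095383 [-0.38  0.34  1.58  0.    1.22 -1.95]
front [(718, array([0.5557, 0.5595, 0.5772])), (377, array([0.5554, 0.5573, 0.5601])), (386, array([0.5551, 0.557 , 0.5597])), (368, array([0.5548, 0.5567, 0.5587]))]
div [(550, array([-0.2855, -0.2825, -0.2803])), (306, array([-0.1718, -0.1692, -0.1668])), (313, array([-0.0583, -0.0559, -0.0532]))]
```

View pics/w7.png

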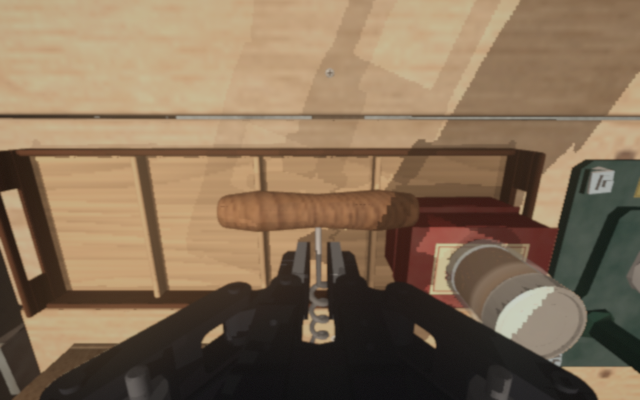

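The handle is held level at (318,210), centred over bay 3. I'll lower it in.

move_arm(
  series=[
    [[0,-1,0,15,0],[0,-1,0,40,0],[0,-1,0,70,0],[0,-1,0,98,0],[0,-1,0,118,0],[0,-1,0,130,0],[0,-1,0,135,0],[0,-1,0,136.5,0],[0,-1,0,136.5,0],[0,-1,0,136.5,0]],
  ],
)

```text
time_s: 33.13
eef_pos: [0.6051, -0.1141, 0.0146]
eef_rot: [0.001, -0.001, 1.0, -0.0]
wrist_force: [-0.8, -0.4, -1.5]
opening: 0.104
grasp_force: 59.2
```

move_arm(
  series=[
    [[0.25,0,0,0,0],[0.4,0,0,0,0],[0.5,0,0,0,0],[0.5,0,0,0,0],[0.5,0,0,0,0],[0.5,0,0,-20,0],[0.5,0,0,-55,0],[0.5,0,0,-95,0],[0.6,0,0,-135,0],[0.6,0,0,-160,0]],
  ],
)

```text
time_s: 33.97
eef_pos: [0.606, -0.1143, 0.1778]
eef_rot: [0.002, -0.001, 1.0, -0.001]
wrist_force: [0.9, -0.2, -0.4]
opening: 0.599
grasp_force: 0.0
```

```bash
python3 cw.py w8 .563 .70 -.166 -.059; python3 cs.py;python3 -c "
from h import *
togo([.42,.30,.2],0)"
```

```text
comp [ 270  150  102  116 7719] (array([ 631.7, -112.5]), array([136.6, 107. ]), 0.0) handle [ 602.3 -126.9] [120.9  91.1] 153.3 z 0.027
 stem pts 6408 dir deg -116.7 stem lateral -1.4
 grasp [ 0.5897 -0.1519]
shift [ 20.9 -35.9 179.6] turn -1.103360328570099 q [-0.38  0.31  1.55  0.    1.27 -1.95] t 34.0
[ 0.6085 -0.1152  0.1827]
[309 188  26   5  63] (array([561.5,  30.6]), array([89.7, 17.1]), 91.0)
[199 190  21  23 140] (array([517.9, 432.6]), array([95.8, 21. ]), 143.9)
[237 213  15  28 157] (array([427.9, 303.7]), array([96.4, 50.2]), 2.5)
shift [187.2 415.3 -23.8] turn -1.5693918346543576 q [-0.38  0.32  1.55 -0.    1.27 -1.95] t 34.1
```

```bash
python3 - <<'E'
from h import *
p,d=camera("top");cv2.imwrite("pics/t9.png",cv2.resize(p[140:265,200:460],None,fx=3,fy=3,interpolation=cv2.INTER_CUBIC))
P,u,v=world(d,"top",np.ones(d.shape,bool))
q1=tool()[2]["q"][0];e=np.array([np.cos(q1),np.sin(q1)]);n=np.array([-e[1],e[0]])
A=P[P[:,2]>.3];r=A[:,:2]@e;l=A[:,:2]@n
for a in np.arange(-.3,.8,.05):
    k=(r>a)&(r<a+.05)&(abs(l)<.25)
    if k.sum()>5: print(round(a,2),A[k,2].max().round(3),np.percentile(l[k],[2,98]).round(3))
k=(P[:,0]>.35)&(P[:,0]<.62)&(P[:,1]>.12)&(P[:,1]<.35)&(P[:,2]>.35)
B=P[k]
for a in np.arange(.35,.6,.03):
    s=B[(B[:,0]>a)&(B[:,0]<a+.03)]
    if len(s): print("lev",a.round(2),s[:,1].min().round(3),s[:,1].max().round(3),np.percentile(s[:,2],[2,98]).round(3))
k=(P[:,0]>.5)&(P[:,0]<.65)&(P[:,1]>.44)&(P[:,1]<.6)&(P[:,2]>.25)&(P[:,2]<.33);print("bottle top",rect(P[k]),P[k][:,2].max())
E
```

```text
-0.1 0.425 [0.031 0.234]
-0.05 0.559 [-0.078  0.232]
-0.0 0.711 [-0.102  0.235]
0.05 0.778 [-0.088  0.245]
0.1 0.792 [0.049 0.246]
0.15 0.79 [0.05  0.246]
0.2 0.746 [0.061 0.174]
0.25 0.714 [0.059 0.175]
0.3 0.685 [0.059 0.175]
0.35 0.658 [0.065 0.171]
0.4 0.629 [0.06  0.173]
0.45 0.606 [0.059 0.175]
0.5 0.577 [0.058 0.175]
0.55 0.562 [0.06  0.176]
0.6 0.549 [0.058 0.178]
lev 0.41 0.214 0.244 [0.652 0.669]
lev 0.44 0.213 0.244 [0.643 0.668]
lev 0.47 0.214 0.243 [0.624 0.65 ]
lev 0.5 0.215 0.243 [0.609 0.63 ]
lev 0.53 0.223 0.235 [0.585 0.61 ]
lev 0.56 0.191 0.268 [0.398 0.588]
lev 0.59 0.191 0.267 [0.395 0.57 ]
bottle top (array([577.1, 501.5]), array([29. , 24.9]), 135.1) 0.3131080314520904
```

View pics/t9.png

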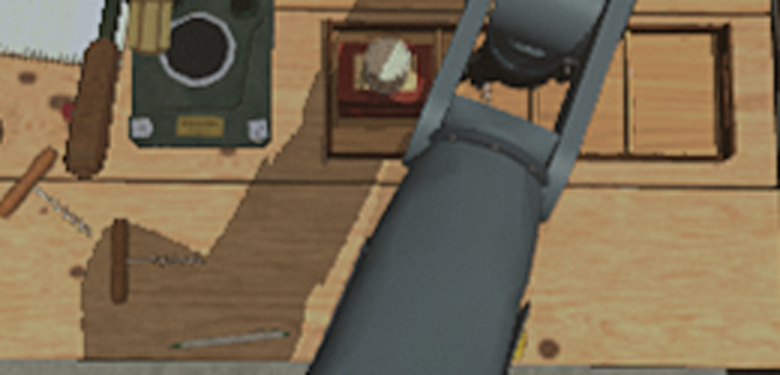

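The top crop shows corkscrew 3 in bay 3, partly hidden by the arm. Corkscrew 2 is at (120,260) and corkscrew 1 at (28,180), with the lever above them. I'll retreat from the tray and pass under the lever low.

move_arm(
  series=[
    [[0.6,25,0,-5,0.1],[0.6,60,0,-5,0.21],[0.6,98,0,0,0.32],[0.6,136,0,15,0.43],[0.6,170,10,35,0.54],[0.6,187,40,55,0.65],[0.6,187,78,70,0.76],[0.6,187,116,70,0.87],[0.6,187,154,70,0.98],[0.6,187,190,70,1.1]],
  ],
)

```text
time_s: 34.95
eef_pos: [0.4157, 0.0655, 0.1015]
eef_rot: [-0.002, 0.506, 0.862, -0.001]
wrist_force: [1.4, -1.0, 0.6]
opening: 0.602
grasp_force: 0.0
```

```bash
python3 -c "
from h import *
camera('top');print(tool()[0])
togo([.4225,.255,.105],.026)"
```

```text
[0.41505922 0.07036779 0.10152551]
shift [158.4  95.1  -2.9] turn 0.4746086473368982 q [-0.12  0.01  2.09  0.    1.05 -0.62] t 35.0
```

move_arm(
  series=[
    [[0.6,25,15,0,0.1],[0.6,55,33,0,0.2],[0.6,87,52,0,0.31],[0.6,118,70,0,0.41],[0.6,142,84,0,0.45],[0.6,154,91,0,0.45],[0.6,154,91,0,0.45],[0.6,154,91,0,0.45],[0.6,154,91,0,0.45],[0.6,154,91,0,0.45]],
  ],
)

```text
time_s: 35.83
eef_pos: [0.4205, 0.2416, 0.1026]
eef_rot: [-0.0, 0.684, 0.729, -0.001]
wrist_force: [-0.7, 0.8, 0.1]
opening: 0.6
grasp_force: 0.0
```

```bash
python3 cw.py w9 .36 .49 .17 .36; python3 cs.py
```

```text
comp [ 271   95  130   74 3417] (array([428. , 304.6]), array([98.2, 54.6]), 0.9) handle [427.4 321.7] [96.8 16.5] 1.0 z 0.019
 stem pts 413 dir deg -89.0 stem lateral -0.2
 grasp [0.4279 0.2937]
shift [51.5 10.5 99.8] turn 0.04655154328126199 q [ 0.28  0.15  1.93 -0.    1.06  0.21] t 35.9
[0.4208 0.2417 0.1028]
[309 188  71   6 247] (array([561.9, -50. ]), array([250.8,  18.1]), 90.1)
[199 190  21  23 138] (array([517.7, 432.7]), array([96.2, 18.9]), 142.7)
```

move_arm(
  series=[
    [[0.5,20,4,5,0.047],[0.5,42,9,20,0.047],[0.5,50.5,10.5,45,0.047],[0.5,50.5,10.5,70,0.047],[0.5,50.5,10.5,88,0.047],[0.5,50.5,10.5,96,0.047],[0.5,50.5,10.5,98.5,0.047],[0.5,50.5,10.5,98.5,0.047],[0.5,50.5,10.5,98.5,0.047],[0.2,50.5,10.5,98.5,0.047]],
  ],
)

```text
time_s: 36.77
eef_pos: [0.4294, 0.2941, 0.0061]
eef_rot: [0.001, 0.701, 0.713, 0.001]
wrist_force: [0.0, 0.8, -0.1]
opening: 0.372
grasp_force: 0.0
```

move_arm(
  series=[
    [[0.0,0,0,0,0],[0.0,0,0,0,0],[0.0,0,0,0,0],[0.0,0,0,0,0],[0.0,0,0,0,0],[0,0,0,-10,0],[0,0,0,-35,0],[0,0,0,-65,0],[0,0,0,-90,0],[0,0,0,-95,0]],
  ],
)

```text
time_s: 37.6
eef_pos: [0.4309, 0.2951, 0.105]
eef_rot: [0.002, 0.7, 0.714, 0.004]
wrist_force: [1.6, 1.2, -0.2]
opening: 0.107
grasp_force: 58.8
```

```bash
python3 -c "
from h import *
camera('top');print(tool()[0])
togo([.42,-.05,.13],np.pi/2)"
```

```text
[0.43057976 0.29497887 0.103932  ]
shift [-344.7  -16.8  -27.1] turn -1.5521460314139786 q [0.37 0.21 1.85 0.   1.07 0.35] t 37.6
```

move_arm(
  series=[
    [[0,-20,-1,0,-0.1],[0,-52,-3,0,-0.21],[0,-88,-5,0,-0.33],[0,-125,-7,0,-0.45],[0,-162,-9,0,-0.57],[0,-200,-11,-5,-0.69],[0,-238,-13,-10,-0.81],[0,-276,-15,-20,-0.93],[0,-312,-17,-30,-1.05],[0,-345,-17,-40,-1.15]],
  ],
)

```text
time_s: 38.48
eef_pos: [0.4164, -0.0297, 0.1323]
eef_rot: [-0.001, 0.246, 0.969, 0.0]
wrist_force: [0.7, 0.6, -0.5]
opening: 0.103
grasp_force: 58.7
```

```bash
python3 -c "
from h import *
camera('top');print(tool()[0])
togo([.45,-.226,.15],np.pi/2)"
```

```text
[ 0.41869433 -0.0354114   0.13472877]
shift [-117.2 -153.6  -14.4] turn -0.4886759806494192 q [-0.37 -0.06  2.07 -0.    1.13 -1.45] t 38.5
```

move_arm(
  series=[
    [[0,-15,-22,-3,-0.1],[0,-35,-55,-6,-0.2],[0,-55,-88,-9,-0.3],[0,-75,-118,-12,-0.4],[0,-90,-140,-12,-0.4],[0,-96,-150,-12,-0.4],[0,-96,-150,-12,-0.4],[0,-96,-150,-12,-0.4],[0,-96,-150,-12,-0.4],[0,-96,-150,-12,-0.4]],
  ],
)

```text
time_s: 39.37
eef_pos: [0.4295, -0.2046, 0.1447]
eef_rot: [-0.0, 0.051, 0.999, 0.001]
wrist_force: [1.1, 0.1, -1.0]
opening: 0.107
grasp_force: 58.9
```

```bash
python3 -c "
from h import *
camera('top');print(tool()[0])
togo([.6035,-.226,.15],np.pi/2+.002)"
```

```text
[ 0.42972615 -0.20481278  0.14492686]
shift [-175.    -3.5   -5.2] turn -0.1035665407567623 q [-0.69  0.06  1.93  0.    1.15 -2.16] t 39.4
```

move_arm(
  series=[
    [[0,-15,0,-2,-0.05],[0,-40,-1,-5,-0.1036],[0,-75,-2,-5,-0.1036],[0,-110,-3,-5,-0.1036],[0,-140,-3.5,-5,-0.1036],[0,-164,-3.5,-5,-0.1036],[0,-175,-3.5,-5,-0.1036],[0,-175,-3.5,-5,-0.1036],[0,-175,-3.5,-5,-0.1036],[0,-175,-3.5,-5,-0.1036]],
  ],
)

```text
time_s: 40.25
eef_pos: [0.6027, -0.2268, 0.1498]
eef_rot: [-0.001, -0.001, 1.0, 0.0]
wrist_force: [-0.4, -0.2, -0.7]
opening: 0.105
grasp_force: 58.9
```

```bash
python3 held.py w10; python3 -c "
from h import *
togo([.6035,-.226,.0138],np.pi/2+.002)"
```

```text
7414 (array([ 576.6, -226.5]), array([98.3, 25.1]), 90.4) z [0.154  0.1603 0.1626]
[ 0.6026 -0.2271  0.15  ] [-0.29554061 -0.60405663 -1.15366399] 0.10521934603164046 [-0.54  0.41  1.49 -0.    1.24 -2.12]
front [(555, array([0.5558, 0.5586, 0.576 ])), (389, array([0.5548, 0.5575, 0.5594])), (1676, array([0.5556, 0.5708, 0.579 ])), (386, array([0.5544, 0.557 , 0.5591]))]
div [(305, array([-0.2859, -0.2832, -0.2807])), (299, array([-0.1723, -0.17  , -0.1673])), (538, array([-0.0589, -0.0566, -0.0536]))]
shift [ -1.    1.1 136.2] turn -0.0011273981630406382 q [-0.54  0.41  1.49 -0.    1.24 -2.12] t 40.3
```

move_arm(
  series=[
    [[0,-0.5,0,15,0],[0,-0.5,0,40,0],[0,-0.5,0,70,0],[0,-0.5,0,98,0],[0,-0.5,0,118,0],[0,-0.5,0,130,0],[0,-0.5,0,135,0],[0,-0.5,0,136.5,0],[0,-0.5,0,136.5,0],[0,-0.5,0,136.5,0]],
  ],
)

```text
time_s: 41.13
eef_pos: [0.6048, -0.2284, 0.0151]
eef_rot: [0.001, -0.0, 1.0, -0.001]
wrist_force: [-0.5, 0.2, -1.1]
opening: 0.106
grasp_force: 59.0
```

move_arm(
  series=[
    [[0.25,0,0,0,0],[0.4,0,0,0,0],[0.5,0,0,0,0],[0.5,0,0,0,0],[0.5,0,0,0,0],[0.5,0,0,-20,0],[0.5,0,0,-55,0],[0.5,0,0,-95,0],[0.6,0,0,-135,0],[0.6,0,0,-160,0]],
  ],
)

```text
time_s: 41.97
eef_pos: [0.6055, -0.2286, 0.1786]
eef_rot: [0.002, -0.0, 1.0, -0.001]
wrist_force: [0.6, -1.2, 0.4]
opening: 0.602
grasp_force: 0.0
```

move_arm(
  series=[
    [[0.6,25,0,-5,0.1],[0.6,60,0,-5,0.21],[0.6,98,0,0,0.32],[0.6,136,0,15,0.43],[0.6,170,10,35,0.54],[0.6,187,40,55,0.65],[0.6,187,78,70,0.76],[0.6,187,116,70,0.87],[0.6,187,154,70,0.98],[0.6,187,190,70,1.1]],
  ],
)

```text
time_s: 42.8
eef_pos: [0.4165, -0.0412, 0.1036]
eef_rot: [-0.0, 0.518, 0.856, 0.0]
wrist_force: [-0.8, 0.6, -0.7]
opening: 0.601
grasp_force: 0.0
```

```bash
python3 cs.py; python3 -c "
from h import *
p,d=camera('top');print(tool()[0])
cv2.imwrite('pics/t11.png',cv2.resize(p[140:265,195:460],None,fx=3,fy=3,interpolation=cv2.INTER_CUBIC))
togo([.415,.25,.11],0)"
```

```text
[309 188  71   6 241] (array([561.4, -50. ]), array([250.9,  19.1]), 90.7)
[199 190  21  23 141] (array([515.2, 429. ]), array([95.5, 30. ]), 140.8)
[ 0.41613839 -0.03892947  0.10343759]
shift [255.6 134.7  -6.1] turn 0.488764289118117 q [-0.38 -0.01  2.1   0.    1.05 -0.87] t 42.9
```

View pics/t11.png

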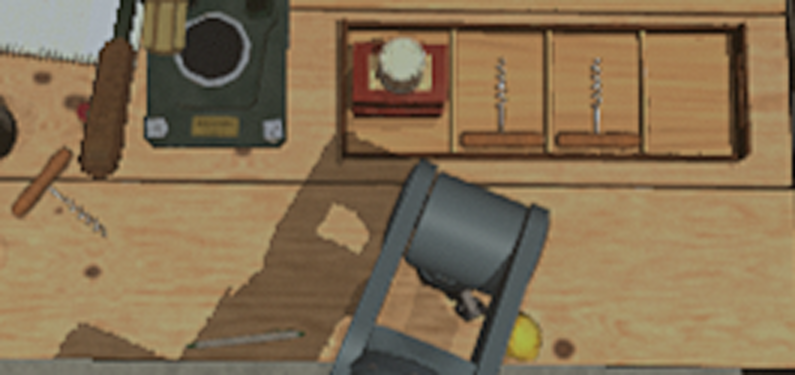

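The top view shows corkscrews lying properly in bays 3 and 2, at (502,137) and (597,137), and the jar and tins stacked. The last corkscrew is at (42,182).

move_arm(
  series=[
    [[0.6,20,12,0,0.12],[0.6,52,31,0,0.24],[0.6,86,51,0,0.36],[0.6,120,72,0,0.48],[0.6,154,92,0,0.6],[0.6,188,113,0,0.72],[0.6,222,133,0,0.84],[0.6,256,154,0,0.96],[0.6,290,174,0,1.06],[0.6,322,193,0,1.13]],
  ],
)

```text
time_s: 43.73
eef_pos: [0.4357, 0.2948, 0.1041]
eef_rot: [0.0, 0.881, 0.473, 0.0]
wrist_force: [0.0, -0.3, 0.6]
opening: 0.599
grasp_force: 0.0
```

move_arm(
  series=[
    [[0.6,0,0,0,0],[0.6,0,0,0,0],[0.6,0,0,0,0],[0.6,0,0,0,0],[0.6,0,0,0,0],[0.6,0,0,0,0],[0.6,0,0,0,0],[0.6,0,0,0,0],[0.6,0,0,0,0],[0.6,0,0,0,0]],
  ],
)

```text
time_s: 44.57
eef_pos: [0.4351, 0.2934, 0.1039]
eef_rot: [0.0, 0.88, 0.475, 0.0]
wrist_force: [1.1, -0.7, -0.1]
opening: 0.601
grasp_force: 0.0
```

```bash
python3 cw.py w12 .42 .58 .33 .5; python3 cs.py
```

```text
[0.435  0.2935 0.1039]
[309 188  71   6 262] (array([561.5, -50.3]), array([251.6,  19. ]), 90.7)
```

View pics/w12.png

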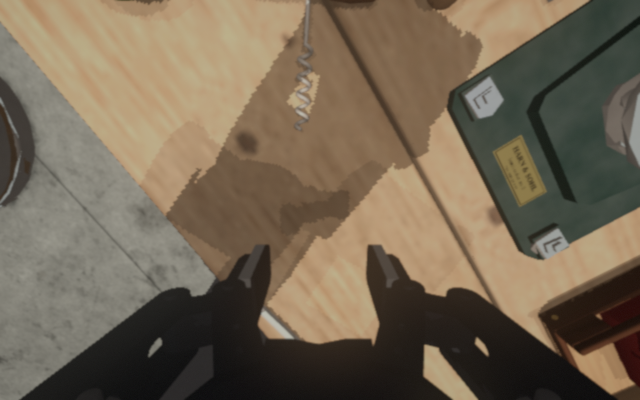

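move_arm(
  series=[
    [[0.6,20,-1,0,0.03],[0.6,45,-3,0,0.07],[0.6,65,-5,0,0.07],[0.6,75,-5,0,0.07],[0.6,75,-5,0,0.07],[0.6,75,-5,0,0.07],[0.6,75,-5,0,0.07],[0.6,75,-5,0,0.07],[0.6,75,-5,0,0.07],[0.6,75,-5,0,0.07]],
  ],
)

```text
time_s: 45.5
eef_pos: [0.4719, 0.3585, 0.1039]
eef_rot: [0.0, 0.896, 0.443, -0.0]
wrist_force: [0.5, 0.0, -0.1]
opening: 0.602
grasp_force: 0.0
```

```bash
python3 cw.py w13 .42 .575 .33 .48
```

```text
comp [306   0  36  15 444] (array([563.6, 473.5]), array([24.3,  2.7]), 153.2) handle [563.5 473.6] [24.2  2.5] 153.0 z 0.031
 stem pts 1805 dir deg -117.0 stem lateral 0.5
 grasp [0.5508 0.4487]
shift [119.4   8.1 101. ] turn -0.18070555876931627 q [ 0.45  0.36  1.66 -0.    1.12  1.1 ] t 45.5
comp [ 243   81  131   74 3531] (array([509.3, 421.6]), array([98.3, 54.5]), 142.0) handle [519.8 435.2] [96.9 16.8] 142.7 z 0.019
 stem pts 1128 dir deg 52.7 stem lateral -0.9
 grasp [0.5368 0.4575]
shift [117.9  -8.4 101. ] turn -0.0009366458138995171 q [ 0.45  0.36  1.66 -0.    1.12  1.1 ] t 45.5
[0.4719 0.3586 0.104 ]
```

move_arm(
  series=[
    [[0.5,20,-3,5,0],[0.5,45,-6,15,0],[0.5,61,-8.5,40,0],[0.5,61,-8.5,65,0],[0.5,61,-8.5,85,0],[0.5,61,-8.5,95,0],[0.5,61,-8.5,98.5,0],[0.5,61,-8.5,98.5,0],[0.5,61,-8.5,98.5,0],[0.2,61,-8.5,98.5,0]],
  ],
)

```text
time_s: 46.38
eef_pos: [0.5035, 0.4132, 0.0072]
eef_rot: [-0.0, 0.896, 0.444, 0.001]
wrist_force: [0.6, 0.8, 0.6]
opening: 0.375
grasp_force: 0.0
```

move_arm(
  series=[
    [[0.0,0,0,0,0],[0.0,0,0,0,0],[0.0,0,0,0,0],[0.0,0,0,0,0],[0.0,0,0,0,0],[0,-1,0,-10,0],[0,-10,0,-35,0],[0,-30,0,-60,0],[0,-50,0,-75,0],[0,-60,0,-75,0]],
  ],
)

```text
time_s: 47.22
eef_pos: [0.4669, 0.3649, 0.0847]
eef_rot: [0.0, 0.896, 0.444, 0.003]
wrist_force: [0.9, 0.9, -1.5]
opening: 0.1
grasp_force: 58.8
```

```bash
python3 -c "
from h import *
p,d=camera('top');print(tool()[0])
k=world(d,'top',np.ones(d.shape,bool))[0];k=k[(k[:,0]>.5)&(k[:,0]<.65)&(k[:,1]>.44)&(k[:,1]<.6)&(k[:,2]>.25)&(k[:,2]<.33)];print('bottle',rect(k))
togo([.41,.2,.09],0.5)"
```

```text
[0.46528241 0.36370141 0.08289599]
bottle (array([576.3, 502. ]), array([30.1, 25.4]), 131.4)
shift [-163.7   55.3   -7.3] turn -1.1516417445387264 q [ 0.46  0.38  1.68 -0.    1.08  1.11] t 47.3
```

move_arm(
  series=[
    [[0,-12,4,0,-0.11],[0,-32,11,0,-0.23],[0,-54,18,0,-0.35],[0,-76,25,0,-0.47],[0,-98,32,0,-0.59],[0,-118,39,-5,-0.71],[0,-138,46,-7,-0.83],[0,-153,51,-7,-0.95],[0,-162,54,-7,-1.07],[0,-164,55,-7,-1.15]],
  ],
)

```text
time_s: 48.1
eef_pos: [0.4096, 0.2, 0.0874]
eef_rot: [-0.0, 0.509, 0.861, -0.0]
wrist_force: [1.0, 0.1, -1.4]
opening: 0.101
grasp_force: 58.9
```

```bash
python3 -c "
from h import *
camera('top');print(tool()[0])
togo([.42,-.13,.15],np.pi/2)"
```

```text
[0.40991322 0.2002665  0.08746928]
shift [-293.7 -151.3  -62.4] turn -1.0645693998892254 q [ 0.19  0.11  2.01 -0.    1.02 -0.31] t 48.1
```

move_arm(
  series=[
    [[0,-17,-8,-3,-0.11],[0,-45,-23,-8,-0.23],[0,-78,-40,-15,-0.35],[0,-111,-57,-25,-0.47],[0,-144,-74,-35,-0.59],[0,-177,-91,-45,-0.71],[0,-210,-108,-55,-0.83],[0,-243,-125,-62,-0.93],[0,-272,-140,-62,-1.03],[0,-293,-151,-62,-1.06]],
  ],
)

```text
time_s: 48.98
eef_pos: [0.4182, -0.1217, 0.1501]
eef_rot: [0.001, 0.008, 1.0, -0.0]
wrist_force: [1.1, 0.4, -0.8]
opening: 0.106
grasp_force: 58.8
```

move_arm(
  series=[
    [[0,0,0,0,0],[0,0,0,0,0],[0,0,0,0,0],[0,0,0,0,0],[0,0,0,0,0],[0,0,0,0,0],[0,0,0,0,0],[0,0,0,0,0],[0,0,0,0,0],[0,0,0,0,0]],
  ],
)

```text
time_s: 49.82
eef_pos: [0.4177, -0.1201, 0.149]
eef_rot: [0.0, 0.01, 1.0, -0.0]
wrist_force: [0.3, -0.4, -1.0]
opening: 0.102
grasp_force: 58.9
```

```bash
python3 -c "
from h import *
camera('top');print(tool()[0])
togo([.46,-.341,.15],np.pi/2+.002)"
```

```text
[ 0.41768751 -0.12016294  0.1489518 ]
shift [ -46.8 -219.9   -1. ] turn -0.022357469378372574 q [-0.55 -0.04  2.03  0.    1.16 -2.11] t 49.9
```

move_arm(
  series=[
    [[0,-5,-20,0,-0.022],[0,-13,-52,0,-0.022],[0,-21,-90,0,-0.022],[0,-29,-128,0,-0.022],[0,-36,-162,0,-0.022],[0,-42,-192,0,-0.022],[0,-46,-212,0,-0.022],[0,-46.8,-220,0,-0.022],[0,-46.8,-220,0,-0.022],[0,-46.8,-220,0,-0.022]],
  ],
)

```text
time_s: 50.7
eef_pos: [0.4595, -0.3404, 0.1484]
eef_rot: [-0.0, -0.001, 1.0, 0.001]
wrist_force: [-0.2, 0.5, -1.1]
opening: 0.098
grasp_force: 58.9
```

move_arm(
  series=[
    [[0,-15,0,0,0],[0,-40,0,0,0],[0,-70,0,0,0],[0,-100,0,0,0],[0,-125,0,0,0],[0,-140,0,0,0],[0,-143.5,0,0,0],[0,-143.5,0,0,0],[0,-143.5,0,0,0],[0,-143.5,0,0,0]],
  ],
)

```text
time_s: 51.53
eef_pos: [0.6024, -0.3403, 0.1489]
eef_rot: [-0.001, -0.001, 1.0, 0.0]
wrist_force: [-0.7, -0.3, -1.2]
opening: 0.103
grasp_force: 58.9
```

```bash
python3 held.py w14; python3 -c "
from h import *
togo([.6035,-.341,.014],np.pi/2+.002)"
```

```text
7317 (array([ 575.8, -339.8]), array([98. , 26.2]), 90.2) z [0.1519 0.1583 0.1605]
[ 0.6024 -0.3407  0.149 ] [-1.29839954  0.14558805 -0.95352474] 0.10522060876112607 [-0.69  0.51  1.35 -0.    1.28 -2.26]
front [(398, array([0.5554, 0.5581, 0.5732])), (1625, array([0.556 , 0.5711, 0.579 ])), (1667, array([0.5558, 0.5708, 0.5789])), (1, None)]
div [(318, array([-0.2863, -0.2839, -0.2811])), (541, array([-0.1728, -0.1705, -0.1677])), (587, array([-0.0591, -0.0568, -0.0534]))]
shift [ -1.2  -0.4 135. ] turn -0.0008246989848907926 q [-0.69  0.51  1.35 -0.    1.28 -2.26] t 51.6
```

move_arm(
  series=[
    [[0,-0.5,-0.8,15,0],[0,-0.5,-0.8,40,0],[0,-0.5,-0.8,70,0],[0,-0.5,-0.8,98,0],[0,-0.5,-0.8,118,0],[0,-0.5,-0.8,129,0],[0,-0.5,-0.8,133,0],[0,-0.5,-0.8,134.5,0],[0,-0.5,-0.8,134.5,0],[0,-0.5,-0.8,134.5,0]],
  ],
)

```text
time_s: 52.42
eef_pos: [0.6039, -0.3423, 0.0152]
eef_rot: [0.0, -0.001, 1.0, -0.0]
wrist_force: [-3.1, 1.0, 2.6]
opening: 0.102
grasp_force: 59.2
```

move_arm(
  series=[
    [[0.25,0,0,0,0],[0.4,0,0,0,0],[0.5,0,0,0,0],[0.5,0,0,0,0],[0.5,0,0,0,0],[0.5,0,0,-20,0],[0.5,0,0,-55,0],[0.5,0,0,-95,0],[0.6,0,0,-135,0],[0.6,0,0,-160,0]],
  ],
)

```text
time_s: 53.25
eef_pos: [0.6054, -0.3428, 0.1795]
eef_rot: [0.002, -0.001, 1.0, -0.002]
wrist_force: [0.6, -1.0, 1.0]
opening: 0.604
grasp_force: 0.0
```

move_arm(
  series=[
    [[0.6,20,0,0,0],[0.6,55,0,0,0],[0.6,90,0,0,0],[0.6,130,0,0,0],[0.6,170,0,0,0],[0.6,200,0,0,0],[0.6,220,0,0,0],[0.6,220,0,0,0],[0.6,220,0,0,0],[0.6,220,0,0,0]],
  ],
)

```text
time_s: 54.08
eef_pos: [0.3846, -0.3425, 0.1749]
eef_rot: [0.0, -0.001, 1.0, -0.0]
wrist_force: [0.0, -0.3, -0.4]
opening: 0.6
grasp_force: 0.0
```

```bash
python3 -c "
from h import *
p,d=camera('top')
cv2.imwrite('pics/t15.png',cv2.resize(p[135:265,140:460],None,fx=2.5,fy=2.5,interpolation=cv2.INTER_CUBIC))
P,u,v=world(d,'top',np.ones(d.shape,bool))
for z0,z1 in((.083,.1),(.145,.175)):
    k=(P[:,0]>.56)&(P[:,0]<.71)&(P[:,1]>-.06)&(P[:,1]<.07)&(P[:,2]>z0)&(P[:,2]<z1);print(rect(P[k]))
for y in(-.112,-.2265,-.341):
    k=(P[:,0]>.563)&(P[:,0]<.6)&(abs(P[:,1]-y)<.053)&(P[:,2]>.019)&(P[:,2]<.04);print(rect(P[k]))
print(tool()[0])"
```

```text
(array([636.7,  10.3]), array([103.7,  69.8]), 90.0)
(array([636.1,   8.8]), array([48.5, 46.2]), 0.6)
(array([ 582.1, -111.6]), array([103.8,  34.2]), 90.5)
(array([ 580.6, -225.7]), array([104.3,  32.3]), 88.0)
(array([ 575.8, -340. ]), array([103.9,  23. ]), 89.8)
[ 0.38486301 -0.34238894  0.17476325]
```

View pics/t15.png

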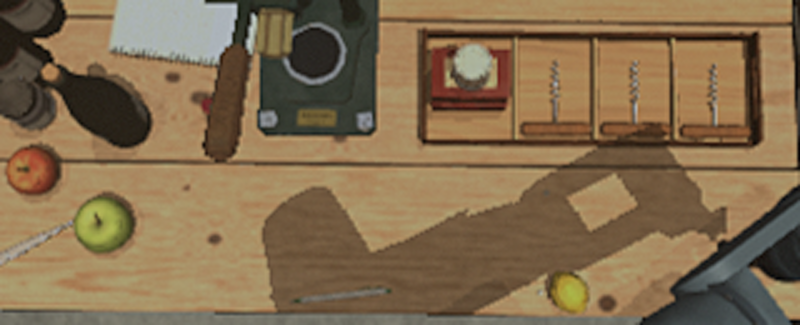

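The three corkscrews lie in their bays with handles at the front, at (555,128), (633,130) and (714,131). The jar stands on the stacked tins at (472,67), the bottle is still standing, and the arm is clear.

```bash
python3 -c "
from bench import order
print(order.hand_in())"
```

```text
the job is handed in; nothing more can be done
None
```

The job is handed in: both tins are piled in the wide bay with the heavier (0.58 kg) at the bottom and the jar upright on top, the three corkscrews lie one to a bay with their handles at the front board, and the wine bottle is undisturbed.

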